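# Hook the ledge bracket into the slotted uprights and lock it

### The job

Hang the blue bracket on the packing stand: hook its two claws into the upper pair of slots in the uprights, then press it down gently on its top pad until it is fully home and the orange catch snaps out over its tongue. Use no more push than it needs, for the lock breaks if it is forced, then let go and leave the other things on the table where they are.

Things in the scene. Friction and masses are not known exactly. Their poses are not given: they have to be found in the camera images.
- bracket: Blue metal twin-ledge bracket, loose, standing upright on the table, 0.08 to 0.17 kg. Origin: middle of its underside; x points to its claws, z up. In mm, its frame: foot x -50..42, y -28..28, z 0..5; back plate x 34..42, y -42..42, z 0..105, whose rear face (x 42) meets the uprights; steel tongue y -9..9, z 60..72, its rear face sloping from x 52 at the bottom to x 60 at the top.
- rib_grip (a point): Where to grip the bracket, across its y: middle of the upright rib, 14 mm thick (y -7..7), at x -8, z 88 mm of the bracket. The rib runs x -32..34 up to z 70 and x -30..14 on up to z 108; nothing else stands within 25 mm beside it except the flat foot. Hold it with a firm grip (40 N or so).
- claws (a point): Point at x 58, y 0, z 25 mm of the bracket: level with the lower tips of its two claws, at their rear. The claws are at y = +30 and -30 mm, 6 mm wide in y. Each has a neck x 42..58, z 62..72 and at its end a tooth x 50..58 hanging down to z 25, so 8 mm lie between back plate and tooth; the uprights' front plate is 6 mm thick.
- press_pad (a point): Middle of the black-topped press pad of the bracket, at x 32, y 0, z 105 mm of the bracket; the pad is 20 mm (x) by 44 mm (y). Press down here, close to the uprights, with shut fingertips; pushing far out on the ledge makes the claws bind. Once the teeth are 5 mm or more behind the uprights the bracket hangs by itself and may be let go.
- stand: Fixed stand, two aluminium slotted uprights 195 mm high. Origin: on the table, midway between the uprights, in the plane of their front faces, which look along its -x; z up. In mm: uprights centred at y +30 and -30, 24 wide. Between them a black lock block with a seat for the tongue, set by hand, its height NOT reported: the hung bracket's origin ends at stand x -44..-42, y within 2, z 70..88.
- slots (a point): Middle between the two upper slots, in the front plane of the uprights (stand x 0, y 0, z 160 mm). Each upper slot is 10 mm wide, centred on its upright, z 133..187 mm; the lower pair (z 69..123) is not used. The claws pass in when the bracket is level, its x along the stand's x, its origin at stand y 0, z 112 mm, moving along stand +x until it meets the uprights at x -42.
- catch (a joint): Orange spring catch on the lock block (m): 0 = out; the tongue pushes it back to 0.005 or more and it snaps to 0 over the tongue = locked. From z 112 mm the bracket goes down 14 to 32 mm freely, then meets the catch; 3 to 10 N of push over some 10 mm snaps it and the tongue stops hard on the seat. The lock breaks at 36 N, all contact forces between bracket and stand added up: push with under 15 N.
- plum_cup: Bystander, loose: clear lidded cup with plums, 113 mm across, 52 high, origin under its centre. Leave it alone.
- tape: Bystander, loose: roll of tan packing tape lying flat, 83 mm across, 24 high, origin under its centre. Leave it alone.
- black_marker: Bystander, loose: black and white marker pen lying flat, 17 x 130 x 20 mm, long axis its y. Leave it alone.

How it is judged:
On the way:
1. The bracket, hooked in the upper slots, is pressed down on the catch, which it pushes back by more than 3.8 mm (value of joint catch above 0.0038 m and x of bracket in the frame of stand between -0.047 and -0.038 m), for 0.02 s.
At the end, for the whole second after the job is handed in: The bracket hangs on the stand by both claws in the upper slots: its origin at stand x -47 to -38 mm, y within 4 mm, z 67 to 89 mm, upright within 0.08 rad, at rest, with the catch sprung fully out over its tongue (within 0.6 mm) (x of bracket in the frame of stand between -0.047 and -0.038 m and y of bracket in the frame of stand between -0.004 and 0.004 m and z of bracket in the frame of stand between 0.067 and 0.089 m and value of joint catch below 0.0006 m and angle between bracket's own z axis and vertical below 0.08 rad and linear speed of bracket below 0.02 m/s); the robot touches nothing.
It fails at once if the contact forces between the bracket and the stand with its lock add up to more than 36 N (contact force between bracket and stand above 36 N).
It fails at once if a bystander (plum cup, tape roll, marker) is moved more than 30 mm (distance of any of plum_cup, tape, black_marker from where it was at the start of the episode above 0.03 m).
It also fails if it takes over 58 s, if anything falls off the work surface, if the arm or the gripper's body presses on something with over 40 N, if the wrist force passes 120 N, or if a joint passes its speed limit or range.

### The arm

A 6-joint arm with a two-finger parallel gripper is mounted at the origin on the work surface; the furniture and walls round the work are solid. World frame = base frame: x ahead of the robot, y to its left, z up, the work surface at z = 0. Lengths are in m, angles in rad, forces in N, time in s.
With the tool pointing down it reaches from about 0.35 to 0.975 m from the base axis. Payload 7.1 kg.
Tool frame: the origin (TCP) lies midway between the tips of the shut fingers; the grasp point (between the pads) lies 19 mm behind it; x points along the fingers, y is the direction in which the jaws open and shut, and the axes are right-handed (so a half turn about x gives the same grasp; the last joint's range is limited). The gripper opens to 88 mm and grips with 3 to 60 N. Pads are 20 mm wide; open, the fingers measure 115 mm over their backs; the gripper's body (75 mm by 178 mm) begins 61 mm behind the grasp point.
Start: joints at [1.108, 0.423, 1.63, -0, 1.089, -0.019], TCP at [0.268, 0.564, 0.223] pointing down, gripper open.
Joint ranges: [-3, 3], [-0.9, 2.11], [0.09, 2.58], [-1.31, 4.45], [0.11, 2.69], [-2.54, 2.54]. Speed limits (rad/s): [2.39, 2.39, 3.01, 3.14, 3.14, 3.14].

### API

Orientations are given as a unit quaternion [x, y, z, w].
In Python, from station import ctrl gives the robot as it stands.
- The arm moves only by the tool play_rows, never from a script. Its argument "steps" is a list of rows, each an object of numbers: "dx", "dy", "dz": the shift along the world's x, y, z in m; "wx", "wy", "wz": the turn, a rotation vector about the world's x, y, z in degrees; "jaw": the opening, from 0 (shut) to 1 (fully open). A call has 1 to 10 rows; each row is the pose to reach, as a shift and turn from the pose commanded when the call began; what a row does not reach only later rows make up. A row lasts 1/12 s, in which the tool goes at most 41.7 mm and 7.16 degrees, less where a joint would pass 70% of its speed; a pose out of reach is approached as far as the arm can. A call with a gripper value outside its range is refused whole. The fingers move at their own pace and stop on an object; the grip force is fixed at half the most. Time passes only in rows, so rows that repeat a pose let the fingers close. It gives the time, the measured TCP pose, the force and the opening at its end, in the units of the state.
- ctrl.sense(): the state, without advancing time (a new reading comes with each control period).
- ctrl.get_image(name): name is "scene" or "side" or "wrist"; returns a dict with "frame" (480x640x3 uint8, red, green, blue), "K" (3x3 intrinsics, pixels), "T" (4x4, takes a point from camera to world coordinates). Camera axes: x right, y up, looking along -z (the intrinsics and any distortion apply to the point x, -y, -z); pixel columns grow to the right and rows downward; lengths in m; the calibration is good to about 2 mm. A picture is of the moment at which its call begins. There is no depth.
- ctrl.job_done(): hands the job in, once; it reports no verdict.
Trained networks look in the newest picture that a camera, given by its name, has taken for a name from the list of things; names that differ only in an ending like _2 or _b are one class to them, and where a whole thing is asked for, a point or a joint stands for the part that bears it (a point fixed in the world has none). Each returns a list of dicts, best first, with "p" (0 to 1); they miss things now and then, are a little off and sometimes report something else, mostly with a low value. They report only what shows in the picture. A call takes as long as a camera call.
- ctrl.find_in(thing, camera): "position" ([x, y, z] in m, in the coordinates of the camera as it stood for that picture, good to about 4 mm: the middle of the surface that is visible of it).
- ctrl.cut_out(thing, camera): "pixels" (480x640 bool, what is visible of it).
The state is a dict: "time_s": time; "q": joint angles; "joint_vel": joint speeds; "tau": joint torques, N m; "eef_pos": TCP position; "ee_rot": TCP orientation; "contact_force": force on the tool from outside, world axes, zero at the start; "ft_torque": the same for the moment, N m; "width": finger opening in m.
Only numpy, scipy, OpenCV 4.12 (cv2) and the standard library are available. Lean on these libraries where they do the work, as an engineer would, in place of code of your own. Each camera call takes 0.05 s, during which the arm holds its last target.

## Working session

There is one attempt and no reset: what is moved stays moved. The work goes in short steps, Python scripts to look and compute and a tool call to move; the robot and the scene stay as the last step left them, time stands still between calls to the robot, and variables do not carry over. Pictures are saved under pics/ and viewed, and the job is handed in when it is done.

Besides the shell and the picture viewer there is one more tool, called after "Request:" as name(argument=value, ...), one argument or row to a line, values as JSON. play_rows: Moves the arm, as the interface text tells. Its arguments: {"type":"object","properties":{"steps":{"type":"array","items":{"type":"object","properties":{"dx":{"type":"number"},"dy":{"type":"number"},"dz":{"type":"number"},"wx":{"type":"number"},"wy":{"type":"number"},"wz":{"type":"number"},"jaw":{"type":"number"}}}}},"required":["steps"]}

```bash
mkdir -p pics
cat > h.py <<'E'
import numpy as np, cv2
from station import ctrl
def snap(n,f):
    im=ctrl.get_image(n); cv2.imwrite('pics/'+f,im['frame'][:,:,::-1]); return im
def proj(im,P):
    P=np.atleast_2d(P); T=np.array(im['T']);K=np.array(im['K'])
    c=(np.linalg.inv(T)@np.c_[P,np.ones(len(P))].T)[:3]
    c=np.array([c[0],-c[1],-c[2]]); u=K@c; return (u[:2]/u[2]).T
def ray(im,uv):
    T=np.array(im['T']);K=np.array(im['K'])
    d=np.linalg.inv(K)@np.array([uv[0],uv[1],1]); d=np.array([d[0],-d[1],-d[2]])
    return T[:3,3],T[:3,:3]@d
def atz(im,uv,z):
    o,d=ray(im,uv); return o+d*(z-o[2])/d[2]
E
python3 - <<'E'
from h import *
s=ctrl.sense(); print(s['time_s'],s['eef_pos'],s['ee_rot'],s['contact_force'],s['width'])
for n in ['scene','side','wrist']:
    im=snap(n,n+'0.png'); T=np.array(im['T']); print(n,np.round(T,3).tolist(), np.round(im['K'],1).tolist(),[k for k in im])
    for t in ['bracket','stand','plum_cup','tape','black_marker','rib_grip','press_pad','slots','claws','catch']:
        for r in ctrl.find_in(t,n)[:2]:
            print(t,round(r['p'],2),np.round((T@np.r_[r['position'],1])[:3],3))
print(ctrl.sense()['time_s'])
E
```

```text
0.0 [0.26808573 0.56398234 0.22192845] [ 0.15511009  0.68989645 -0.15612909  0.68964299] [ 0.87319577  0.32824428 -0.04224929] 0.08757723865673735
scene [[-0.921, -0.284, 0.265, 0.816], [0.389, -0.689, 0.611, 0.563], [0.009, 0.667, 0.745, 0.851], [0.0, 0.0, 0.0, 1.0]] [[550.8, 0.0, 327.4], [0.0, 550.8, 251.9], [0.0, 0.0, 1.0]] ['frame', 'K', 'T']
bracket 0.83 [0.47  0.171 0.064]
bracket 0.74 [ 0.641 -0.172  0.022]
stand 0.95 [0.643 0.146 0.1  ]
plum_cup 0.6 [ 0.716 -0.065  0.05 ]
tape 0.79 [ 0.643 -0.17   0.018]
black_marker 0.88 [ 0.625 -0.287  0.019]
rib_grip 0.66 [0.47  0.175 0.065]
press_pad 0.73 [0.471 0.169 0.063]
slots 0.74 [0.642 0.146 0.097]
claws 0.82 [0.47  0.17  0.061]
catch 0.49 [0.644 0.128 0.15 ]
side [[-0.996, -0.066, 0.065, 0.631], [0.091, -0.549, 0.831, 0.974], [-0.019, 0.833, 0.553, 0.759], [0.0, 0.0, 0.0, 1.0]] [[595.4, 0.0, 318.1], [0.0, 595.4, 237.0], [0.0, 0.0, 1.0]] ['frame', 'K', 'T']
bracket 0.86 [0.464 0.17  0.055]
stand 0.88 [0.638 0.142 0.086]
plum_cup 0.83 [ 0.714 -0.064  0.056]
plum_cup 0.67 [0.465 0.173 0.055]
tape 0.56 [ 0.658 -0.196  0.03 ]
black_marker 0.64 [ 0.64  -0.273  0.017]
rib_grip 0.7 [ 0.64  -0.271  0.016]
rib_grip 0.56 [0.462 0.171 0.053]
slots 0.61 [0.636 0.143 0.085]
claws 0.59 [0.464 0.172 0.055]
wrist [[0.429, -0.875, -0.224, 0.208], [0.903, 0.416, 0.107, 0.593], [-0.0, -0.249, 0.969, 0.384], [0.0, 0.0, 0.0, 1.0]] [[350.8, 0.0, 315.4], [0.0, 350.8, 234.3], [0.0, 0.0, 1.0]] ['frame', 'K', 'T']
1.65
```

View pics/scene0.png

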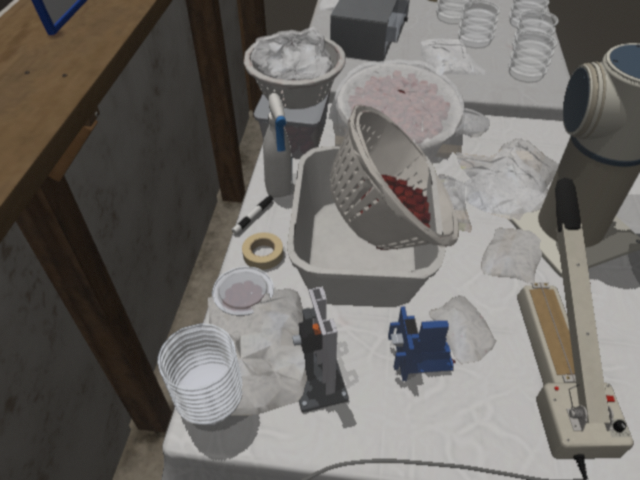

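View pics/side0.png

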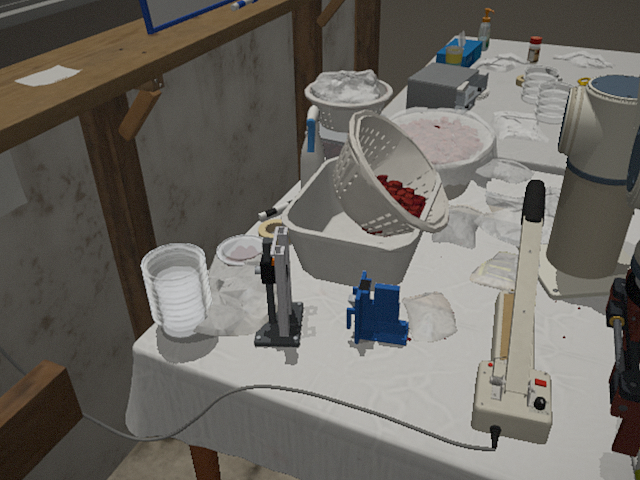

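View pics/wrist0.png

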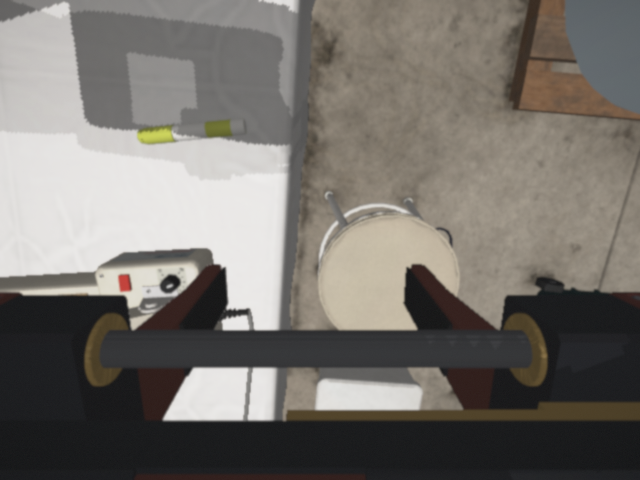

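The bracket stands at about px (422,345) in scene, with its claws facing the stand at px (320,345). The sealer is on the right and the bystanders are well to the left. I'll bring the wrist camera over the bracket for a close look.

Request:
play_rows(
  steps=[
    {"dz": 0.04},
    {"dz": 0.08,"dx": 0.01,"dy": -0.01,"wz": 7},
    {"dx": 0.03,"dy": -0.045,"dz": 0.1,"wz": 14},
    {"dx": 0.055,"dy": -0.08,"dz": 0.1,"wz": 20},
    {"dx": 0.077,"dy": -0.115,"dz": 0.1,"wz": 25.4},
    {"dx": 0.1,"dy": -0.15,"dz": 0.1,"wz": 25.4},
    {"dx": 0.122,"dy": -0.185,"dz": 0.1,"wz": 25.4},
    {"dx": 0.145,"dy": -0.22,"dz": 0.1,"wz": 25.4},
    {"dx": 0.167,"dy": -0.253,"dz": 0.1,"wz": 25.4},
    {"dx": 0.19,"dy": -0.287,"dz": 0.1,"wz": 25.4},
  ],
)

```text
$.steps[0]: bad value
```

Request:
play_rows(
  steps=[
    {"dx": 0.022,"dy": -0.035},
    {"dx": 0.044,"dy": -0.07},
    {"dx": 0.067,"dy": -0.107},
    {"dx": 0.067,"dy": -0.107},
    {"dx": 0.067,"dy": -0.107},
    {"dx": 0.067,"dy": -0.107},
  ],
)

```text
$.steps[0]: bad value
```

Run:
```python
from h import *
s=ctrl.sense(); print(s['time_s'],s['eef_pos'],s['ee_rot'],s['contact_force'],s['q'])
im=snap('wrist','w1.png'); np.savez('w1.npz',T=im['T'],K=im['K']); print(np.round(im['T'],3).tolist())
for t in ['bracket','stand','press_pad','rib_grip','catch','slots']:
    for r in ctrl.find_in(t,'wrist')[:2]:
        print(t,round(r['p'],2),np.round((im['T']@np.r_[r['position'],1])[:3],3))
```

```text
1.65 [0.26833078 0.56445586 0.22266208] [ 0.15561354  0.68977323 -0.1556257   0.68976659] [-0.18862147 -0.80991262  0.76066454] [ 1.10799439e+00  4.23127560e-01  1.62988924e+00  5.66792478e-06
  1.08859478e+00 -1.90128779e-02]
[[0.429, -0.875, -0.224, 0.208], [0.903, 0.416, 0.107, 0.593], [-0.0, -0.249, 0.969, 0.384], [0.0, 0.0, 0.0, 1.0]]
```

View pics/w1.png

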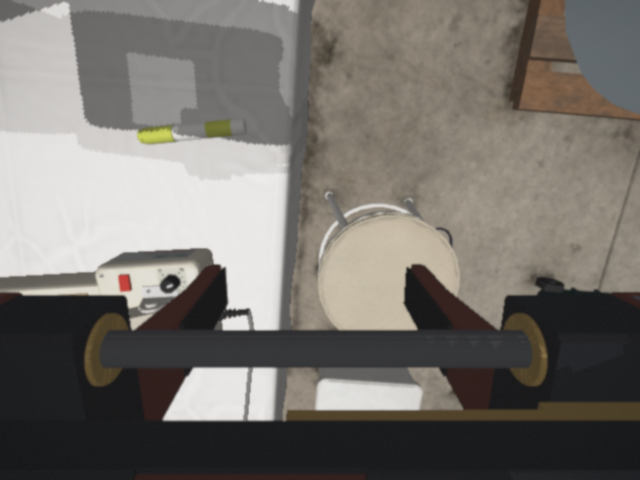

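The calls were refused because each row needs every field, so I'll fill them all in.

Request:
play_rows(
  steps=[
    {"dx": 0,"dy": 0,"dz": 0.04,"wx": 0,"wy": 0,"wz": 0,"jaw": 1},
    {"dx": 0.01,"dy": -0.01,"dz": 0.08,"wx": 0,"wy": 0,"wz": 7,"jaw": 1},
    {"dx": 0.03,"dy": -0.045,"dz": 0.1,"wx": 0,"wy": 0,"wz": 14,"jaw": 1},
    {"dx": 0.055,"dy": -0.08,"dz": 0.1,"wx": 0,"wy": 0,"wz": 20,"jaw": 1},
    {"dx": 0.077,"dy": -0.115,"dz": 0.1,"wx": 0,"wy": 0,"wz": 25.4,"jaw": 1},
    {"dx": 0.1,"dy": -0.15,"dz": 0.1,"wx": 0,"wy": 0,"wz": 25.4,"jaw": 1},
    {"dx": 0.122,"dy": -0.185,"dz": 0.1,"wx": 0,"wy": 0,"wz": 25.4,"jaw": 1},
    {"dx": 0.145,"dy": -0.22,"dz": 0.1,"wx": 0,"wy": 0,"wz": 25.4,"jaw": 1},
    {"dx": 0.167,"dy": -0.253,"dz": 0.1,"wx": 0,"wy": 0,"wz": 25.4,"jaw": 1},
    {"dx": 0.19,"dy": -0.287,"dz": 0.1,"wx": 0,"wy": 0,"wz": 25.4,"jaw": 1},
  ],
)

```text
time_s: 2.83
eef_pos: [0.4579, 0.2772, 0.323]
ee_rot: [0.0, 0.707, 0.0, 0.707]
contact_force: [-0.0, 0.3, -0.7]
width: 0.0882
```

Request:
play_rows(
  steps=[
    {"dx": 0.022,"dy": -0.035,"dz": 0,"wx": 0,"wy": 0,"wz": 0,"jaw": 1},
    {"dx": 0.044,"dy": -0.07,"dz": 0,"wx": 0,"wy": 0,"wz": 0,"jaw": 1},
    {"dx": 0.067,"dy": -0.107,"dz": 0,"wx": 0,"wy": 0,"wz": 0,"jaw": 1},
    {"dx": 0.067,"dy": -0.107,"dz": 0,"wx": 0,"wy": 0,"wz": 0,"jaw": 1},
    {"dx": 0.067,"dy": -0.107,"dz": 0,"wx": 0,"wy": 0,"wz": 0,"jaw": 1},
    {"dx": 0.067,"dy": -0.107,"dz": 0,"wx": 0,"wy": 0,"wz": 0,"jaw": 1},
  ],
)

```text
time_s: 3.33
eef_pos: [0.5239, 0.1722, 0.3226]
ee_rot: [0.001, 0.707, -0.0, 0.707]
contact_force: [0.5, 0.2, 1.0]
width: 0.0875
```

Run:
```python
from h import *
s=ctrl.sense(); print(s['time_s'],s['eef_pos'],s['ee_rot'],s['contact_force'],s['q'])
im=snap('wrist','w2.png'); np.savez('w2.npz',T=im['T'],K=im['K']); print(np.round(im['T'],3).tolist())
for t in ['bracket','stand','press_pad','rib_grip','catch','slots']:
    for r in ctrl.find_in(t,'wrist')[:2]:
        print(t,round(r['p'],2),np.round((im['T']@np.r_[r['position'],1])[:3],3))
```

```text
3.3333 [0.52391382 0.17222979 0.32256389] [ 6.52163351e-04  7.07306541e-01 -4.02450502e-04  7.06906550e-01] [0.46023471 0.23074072 1.04131635] [ 2.95746257e-01  2.11217658e-01  1.69034286e+00  5.31758002e-04
  1.24046999e+00 -1.27373121e+00]
[[0.001, -0.969, -0.248, 0.457], [1.0, 0.001, 0.0, 0.172], [0.0, -0.248, 0.969, 0.484], [0.0, 0.0, 0.0, 1.0]]
bracket 0.68 [0.464 0.163 0.069]
stand 0.63 [0.625 0.129 0.058]
press_pad 0.62 [0.467 0.159 0.069]
rib_grip 0.71 [0.47  0.162 0.069]
catch 0.51 [0.639 0.122 0.146]
catch 0.18 [0.622 0.129 0.054]
slots 0.83 [0.624 0.126 0.06 ]
```

View pics/w2.png

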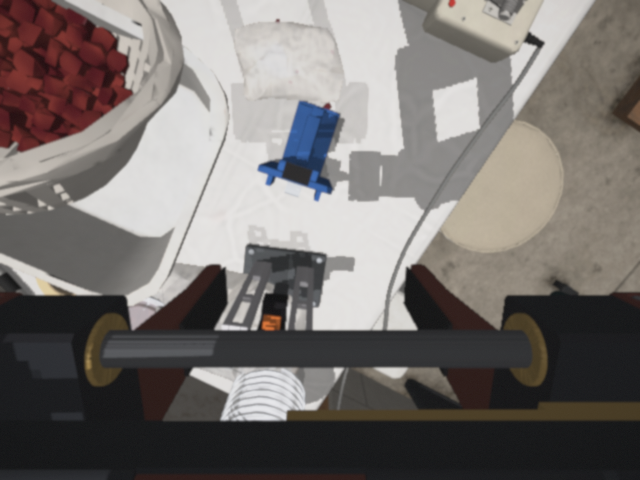

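The wrist view shows the bracket at px (305,150) with its claws pointing down the image, yawed about -20°. The stand base is at px (287,270) with its yaw slightly negative. I'll zoom in for measuring.

Run:
```python
from h import *
a=cv2.imread('pics/w2.png'); s=cv2.imread('pics/scene0.png'); d=cv2.imread('pics/side0.png')
cv2.imwrite('pics/w2z.png',cv2.resize(a[85:345,210:380],None,fx=3,fy=2.3*1.0,interpolation=cv2.INTER_CUBIC) if 0 else cv2.resize(a[90:340,200:390],None,fx=2.4,fy=2.4,interpolation=cv2.INTER_CUBIC))
cv2.imwrite('pics/sz.png',cv2.resize(s[270:420,280:470],None,fx=4,fy=4,interpolation=cv2.INTER_CUBIC))
cv2.imwrite('pics/dz.png',cv2.resize(d[215:360,240:430],None,fx=4,fy=4,interpolation=cv2.INTER_CUBIC))
```

```text
(no output)
```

View pics/w2z.png

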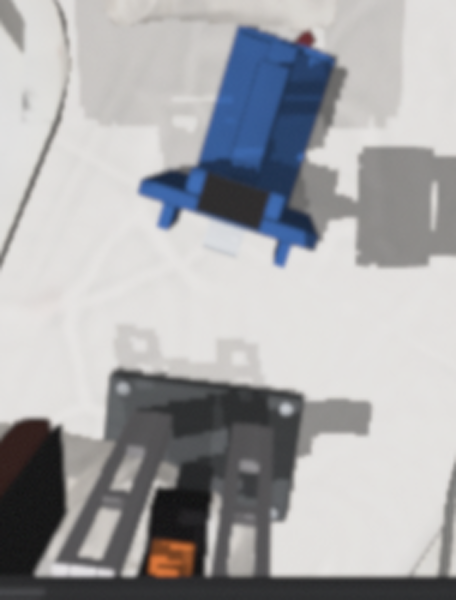

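View pics/sz.png

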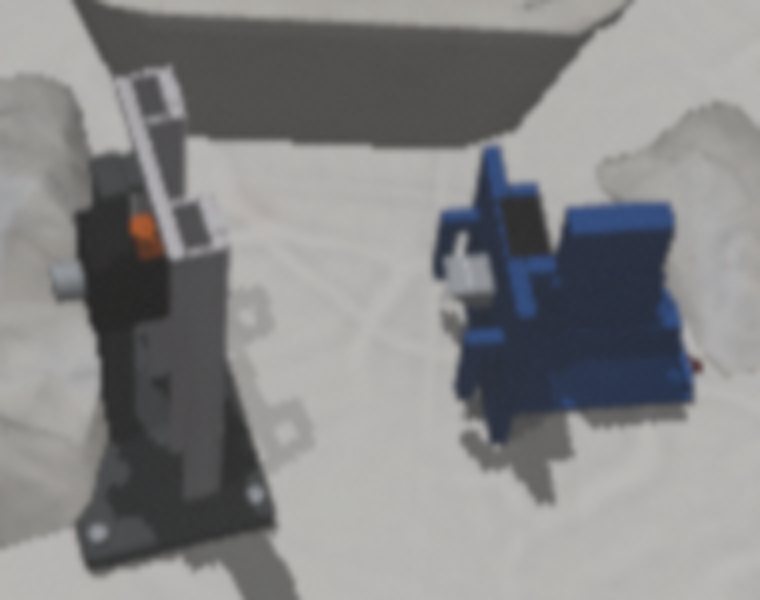

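View pics/dz.png

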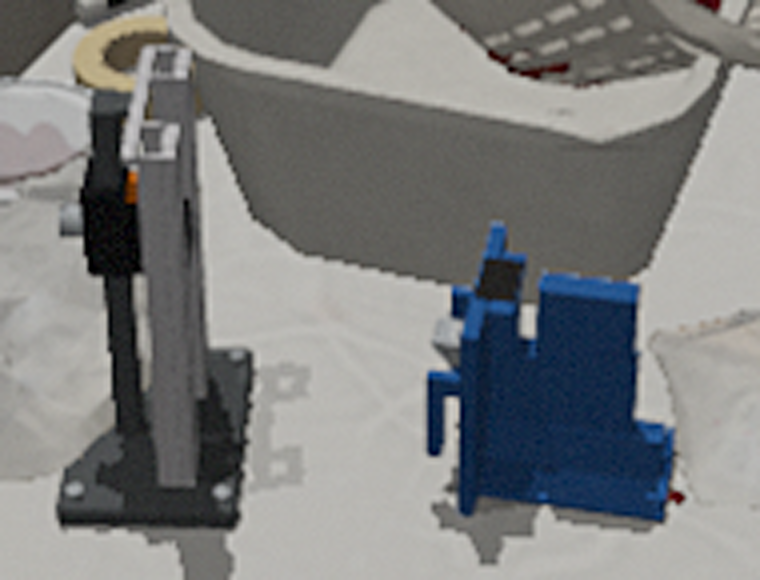

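```bash
cat > fit.py <<'E'
from h import *
from scipy.optimize import least_squares
ims={'s':ctrl.get_image('scene'),'d':ctrl.get_image('side')}
w=np.load('w2.npz'); ims['w']={'K':w['K'],'T':w['T']}
conv={'s':(4,280,270),'d':(4,240,215),'w':(2.4,200,90)}
B=[('w',(240,28),(-50,-28,5)),('w',(335,60),(-50,28,5)),('w',(143,180),(34,-42,105)),('w',(318,228),(34,42,105)),
('w',(160,228),(58,-33,72)),('w',(174,230),(58,-27,72)),('w',(275,264),(58,27,72)),('w',(286,266),(58,33,72)),
('s',(568,212),(14,7,108)),('s',(672,208),(-30,7,108)),('s',(500,443),(42,42,0)),('s',(692,401),(-50,28,0)),('s',(484,148),(42,-42,105)),
('d',(540,280),(14,-7,108)),('d',(637,300),(-30,7,108)),('d',(638,280),(-30,-7,108)),('d',(466,514),(42,42,0)),('d',(665,520),(-50,28,0)),('d',(490,224),(42,-42,105)),('d',(463,334),(42,42,105))]
S=[('w',(58,562),(0,-42,195)),('w',(113,568),(0,-18,195)),
('s',(213,197),(0,18,195)),('s',(230,248),(0,42,195)),('s',(170,68),(0,-42,195)),('s',(185,118),(0,-18,195)),
('d',(180,122),(0,18,195)),('d',(178,158),(0,42,195)),('d',(191,46),(0,-42,195)),('d',(191,78),(0,-18,195))]
def world(p,P):
    c,s=np.cos(p[2]),np.sin(p[2]); P=np.atleast_2d(P)/1000.
    return np.c_[p[0]+c*P[:,0]-s*P[:,1],p[1]+s*P[:,0]+c*P[:,1],P[:,2]]
def fit(C,p0):
    def f(p):
        r=[]
        for k,uv,P in C:
            a,b,c=conv[k]; r+=list(proj(ims[k],world(p,P))[0]-np.array([uv[0]/a+b,uv[1]/a+c]))
        return np.array(r)
    q=least_squares(f,p0,loss='soft_l1'); return q.x,f(q.x).reshape(-1,2)
def box(x,y,z): return [(a,b,c) for a in x for b in y for c in z]
BB=[box((-50,42),(-28,28),(0,5)),box((34,42),(-42,42),(0,105)),box((-30,14),(-7,7),(70,108)),box((42,58),(27,33),(62,72)),box((50,58),(27,33),(25,62)),box((42,58),(-33,-27),(62,72)),box((50,58),(-33,-27),(25,62))]
SB=[box((0,6),(18,42),(0,195)),box((0,6),(-42,-18),(0,195)),box((0,6),(25,35),(133,187)),box((0,6),(-35,-25),(133,187))]
E6=[(0,1),(2,3),(4,5),(6,7),(0,2),(1,3),(4,6),(5,7),(0,4),(1,5),(2,6),(3,7)]
def draw(k,img,pose,boxes,col,sc,off):
    for b in boxes:
        u=(proj(ims[k],world(pose,b))-np.array(off))*sc
        for i,j in E6: cv2.line(img,tuple(int(t) for t in u[i]),tuple(int(t) for t in u[j]),col,1,cv2.LINE_AA)
E
python3 - <<'E'
from fit import *
b,rb=fit(B,[.47,.17,-.35]); s,rs=fit(S,[.62,.14,-.12])
print(b,np.degrees(b[2])); print(np.round(rb,1).tolist()); print(s,np.degrees(s[2])); print(np.round(rs,1).tolist())
np.savez('pose.npz',b=b,s=s)
for k,f in [('s','sz'),('d','dz'),('w','w2z')]:
    a,x,y=conv[k]; im=cv2.imread('pics/%s.png'%f)
    draw(k,im,b,BB,(0,255,255),a,(x,y)); draw(k,im,s,SB,(0,255,0),a,(x,y)); cv2.imwrite('pics/%s_o.png'%f,im)
E
```

```text
[ 0.45666736  0.16224707 -0.29153494] -16.703721365384276
[[-1.9, -2.7], [0.1, -2.8], [-0.4, -1.1], [2.2, 1.6], [-0.8, -0.4], [-1.6, 0.3], [0.4, -0.8], [0.7, -0.2], [1.3, 5.1], [2.0, 3.8], [-1.9, 1.3], [0.4, -0.3], [-0.9, -0.9], [-0.6, -2.8], [-0.6, -0.2], [-0.1, -0.1], [-2.8, 0.6], [-0.8, 0.2], [-1.0, -0.8], [-1.1, 0.7]]
[ 0.6209753   0.12928121 -0.12950474] -7.420074873673882
[[-1.1, -0.2], [2.3, 0.4], [0.6, -1.0], [1.0, -0.2], [0.5, -0.4], [1.0, -0.6], [-0.8, 0.6], [-1.6, -0.1], [-0.6, 0.3], [-1.8, -0.2]]
```

```bash
python3 -c "
import cv2,numpy as np
a=cv2.imread('pics/sz_o.png');b=cv2.imread('pics/dz_o.png')
c=np.vstack([a,b]); print(c.shape); cv2.imwrite('pics/sd_o.png',cv2.resize(c,None,fx=.5,fy=.5,interpolation=cv2.INTER_AREA))"
```

```text
(1180, 760, 3)
```

View pics/sz_o.png

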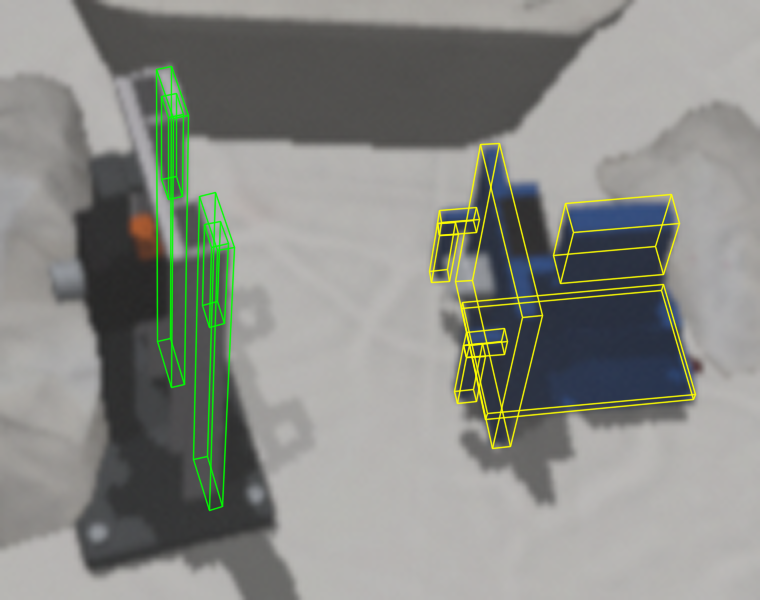

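View pics/dz_o.png

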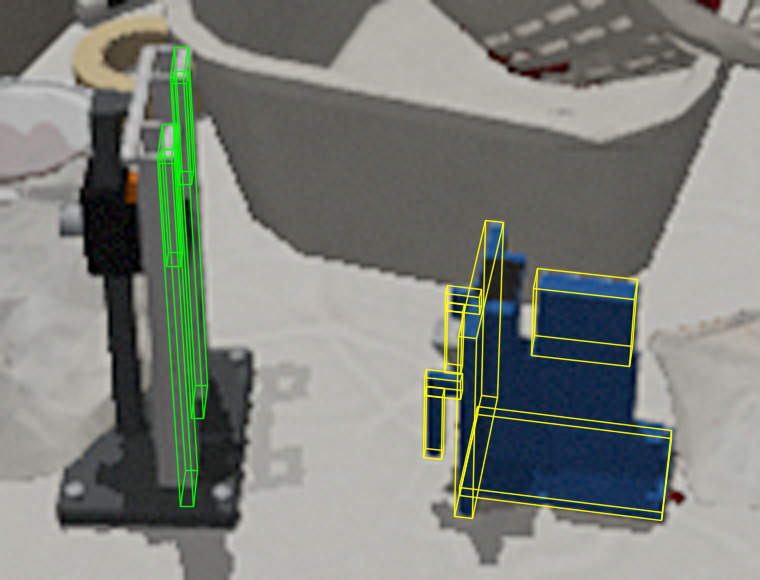

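View pics/w2z_o.png

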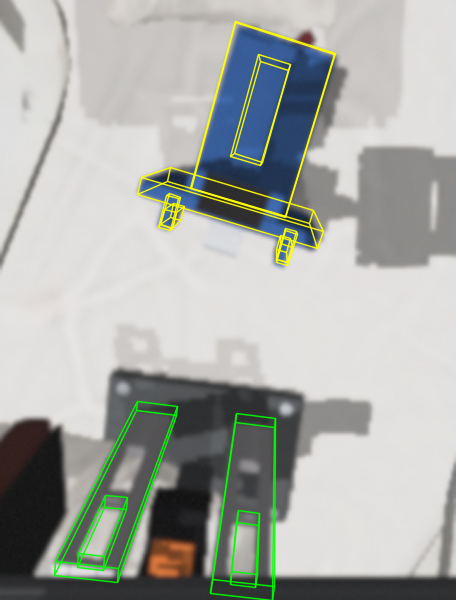

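The wireframes fit the bracket (yaw -16.7°) and the stand (yaw -7.4°) to within a couple of mm. Next I'll hover above the rib.

Request:
play_rows(
  steps=[
    {"dx": -0.025,"dy": -0.002,"dz": -0.03,"wx": 0,"wy": 0,"wz": -6,"jaw": 1},
    {"dx": -0.05,"dy": -0.004,"dz": -0.06,"wx": 0,"wy": 0,"wz": -12,"jaw": 1},
    {"dx": -0.076,"dy": -0.0065,"dz": -0.09,"wx": 0,"wy": 0,"wz": -16.7,"jaw": 1},
    {"dx": -0.076,"dy": -0.0065,"dz": -0.12,"wx": 0,"wy": 0,"wz": -16.7,"jaw": 1},
    {"dx": -0.076,"dy": -0.0065,"dz": -0.14,"wx": 0,"wy": 0,"wz": -16.7,"jaw": 1},
    {"dx": -0.076,"dy": -0.0065,"dz": -0.14,"wx": 0,"wy": 0,"wz": -16.7,"jaw": 1},
    {"dx": -0.076,"dy": -0.0065,"dz": -0.14,"wx": 0,"wy": 0,"wz": -16.7,"jaw": 1},
  ],
)

```text
time_s: 4.37
eef_pos: [0.4479, 0.1656, 0.1824]
ee_rot: [0.102, 0.7, -0.103, 0.699]
contact_force: [0.8, 0.4, -0.4]
width: 0.0879
```

Run:
```python
from fit import *
from scipy.spatial.transform import Rotation as R
s=ctrl.sense(); print(s['time_s'],s['eef_pos'],s['contact_force']); r=R.from_quat(s['ee_rot']).as_matrix(); print(np.round(r,3))
im=snap('wrist','w3.png'); ims['w']=im; p=np.load('pose.npz'); a=cv2.imread('pics/w3.png')
draw('w',a,p['b'],BB,(0,255,255),1,(0,0)); draw('w',a,p['s'],SB,(0,255,0),1,(0,0)); cv2.imwrite('pics/w3o.png',a)
```

```text
4.4667 [0.44944728 0.16601334 0.18398468] [0.73438246 1.19865337 0.58388245]
[[ 0.002  0.288  0.958]
 [ 0.001  0.958 -0.288]
 [-1.     0.001  0.002]]
```

View pics/w3o.png

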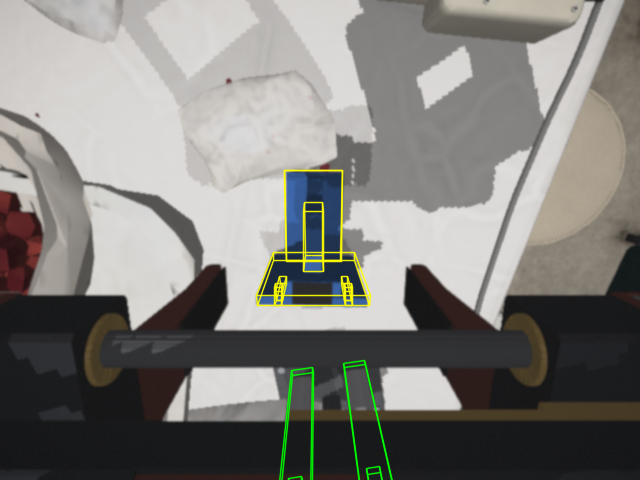

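The overlay lines up with the bracket (rib at px 313,235), midway between the fingers. Descending and gripping.

Request:
play_rows(
  steps=[
    {"dx": 0,"dy": 0,"dz": -0.035,"wx": 0,"wy": 0,"wz": 0,"jaw": 1},
    {"dx": 0,"dy": 0,"dz": -0.07,"wx": 0,"wy": 0,"wz": 0,"jaw": 1},
    {"dx": 0,"dy": 0,"dz": -0.1,"wx": 0,"wy": 0,"wz": 0,"jaw": 1},
    {"dx": 0,"dy": 0,"dz": -0.114,"wx": 0,"wy": 0,"wz": 0,"jaw": 1},
    {"dx": 0,"dy": 0,"dz": -0.114,"wx": 0,"wy": 0,"wz": 0,"jaw": 1},
    {"dx": 0,"dy": 0,"dz": -0.114,"wx": 0,"wy": 0,"wz": 0,"jaw": 0.4},
    {"dx": 0,"dy": 0,"dz": -0.114,"wx": 0,"wy": 0,"wz": 0,"jaw": 0.2},
    {"dx": 0,"dy": 0,"dz": -0.114,"wx": 0,"wy": 0,"wz": 0,"jaw": 0},
    {"dx": 0,"dy": 0,"dz": -0.114,"wx": 0,"wy": 0,"wz": 0,"jaw": 0},
    {"dx": 0,"dy": 0,"dz": -0.114,"wx": 0,"wy": 0,"wz": 0,"jaw": 0},
  ],
)

```text
time_s: 5.35
eef_pos: [0.449, 0.1658, 0.0698]
ee_rot: [0.103, 0.699, -0.103, 0.7]
contact_force: [0.1, 0.5, 0.7]
width: 0.0578
```

Request:
play_rows(
  steps=[
    {"dx": 0,"dy": 0,"dz": 0,"wx": 0,"wy": 0,"wz": 0,"jaw": 0},
    {"dx": 0,"dy": 0,"dz": 0,"wx": 0,"wy": 0,"wz": 0,"jaw": 0},
    {"dx": 0,"dy": 0,"dz": 0,"wx": 0,"wy": 0,"wz": 0,"jaw": 0},
    {"dx": 0,"dy": 0,"dz": 0,"wx": 0,"wy": 0,"wz": 0,"jaw": 0},
  ],
)

```text
time_s: 5.68
eef_pos: [0.4482, 0.1656, 0.0687]
ee_rot: [0.103, 0.7, -0.103, 0.7]
contact_force: [-0.5, -0.2, 1.1]
width: 0.0311
```

Request:
play_rows(
  steps=[
    {"dx": 0,"dy": 0,"dz": 0,"wx": 0,"wy": 0,"wz": 0,"jaw": 0},
    {"dx": 0,"dy": 0,"dz": 0,"wx": 0,"wy": 0,"wz": 0,"jaw": 0},
    {"dx": 0,"dy": 0,"dz": 0,"wx": 0,"wy": 0,"wz": 0,"jaw": 0},
    {"dx": 0,"dy": 0,"dz": 0,"wx": 0,"wy": 0,"wz": 0,"jaw": 0},
    {"dx": 0,"dy": 0,"dz": 0,"wx": 0,"wy": 0,"wz": 0,"jaw": 0},
  ],
)

```text
time_s: 6.1
eef_pos: [0.4481, 0.1655, 0.0686]
ee_rot: [0.103, 0.7, -0.103, 0.699]
contact_force: [0.2, 0.7, -0.6]
width: 0.0138
```

Run:
```python
from h import *
s=ctrl.sense(); print(s['time_s'],s['eef_pos'],s['contact_force'],s['width']); p=np.load('pose.npz')
st=p['s'];c,n=np.cos(st[2]),np.sin(st[2])
for x in (-.15,-.12,-.07,-.042):
    g=x-.008; print(x, st[0]+c*g, st[1]+n*g)
```

```text
6.1 [0.44812014 0.16551993 0.06855428] [ 0.19895587  0.67306709 -0.59459637] 0.013844934969129159
-0.15 0.46429839540867246 0.14968580691247446
-0.12 0.4940471746605093 0.1458115156191564
-0.07 0.5436284734135708 0.13935436346362626
-0.042 0.5713940007152851 0.13573835825652938
```

Gripped at a width of 13.8 mm, which matches the 14 mm rib. Now I'll lift to hooking height and stop 78 mm short of the uprights.

Request:
play_rows(
  steps=[
    {"dx": 0,"dy": 0,"dz": 0.025,"wx": 0,"wy": 0,"wz": 0,"jaw": 0},
    {"dx": 0,"dy": 0,"dz": 0.055,"wx": 0,"wy": 0,"wz": 0,"jaw": 0},
    {"dx": 0.005,"dy": -0.002,"dz": 0.085,"wx": 0,"wy": 0,"wz": 3,"jaw": 0},
    {"dx": 0.02,"dy": -0.009,"dz": 0.105,"wx": 0,"wy": 0,"wz": 6,"jaw": 0},
    {"dx": 0.036,"dy": -0.016,"dz": 0.112,"wx": 0,"wy": 0,"wz": 9.3,"jaw": 0},
    {"dx": 0.0455,"dy": -0.02,"dz": 0.112,"wx": 0,"wy": 0,"wz": 9.3,"jaw": 0},
    {"dx": 0.0455,"dy": -0.02,"dz": 0.112,"wx": 0,"wy": 0,"wz": 9.3,"jaw": 0},
    {"dx": 0.0455,"dy": -0.02,"dz": 0.112,"wx": 0,"wy": 0,"wz": 9.3,"jaw": 0},
  ],
)

```text
time_s: 6.77
eef_pos: [0.4928, 0.1452, 0.1795]
ee_rot: [0.047, 0.706, -0.047, 0.705]
contact_force: [-0.8, -0.1, -1.0]
width: 0.0138
```

Run:
```python
from fit import *
from scipy.spatial.transform import Rotation as R
s=ctrl.sense(); print(s['time_s'],s['eef_pos'],s['contact_force'],s['width']); r=R.from_quat(s['ee_rot']).as_matrix(); print(np.degrees(np.arctan2(-r[0,1],r[1,1])))
for n,k in [('wrist','w'),('scene','s'),('side','d')]:
    im=snap(n,n+'4.png'); np.savez(n+'4.npz',T=im['T'],K=im['K'])
a=cv2.imread('pics/scene4.png')[240:420,280:470]; d=cv2.imread('pics/side4.png')[185:345,240:430]
cv2.imwrite('pics/s4z.png',cv2.resize(a,None,fx=3.3,fy=3.3,interpolation=cv2.INTER_CUBIC))
cv2.imwrite('pics/d4z.png',cv2.resize(d,None,fx=3.7,fy=3.7,interpolation=cv2.INTER_CUBIC))
```

```text
6.8667 [0.49200464 0.14540985 0.17919998] [ 0.21408278  0.28153541 -1.82104889] 0.014061289956251421
-7.4926087288339644
```

View pics/s4z.png

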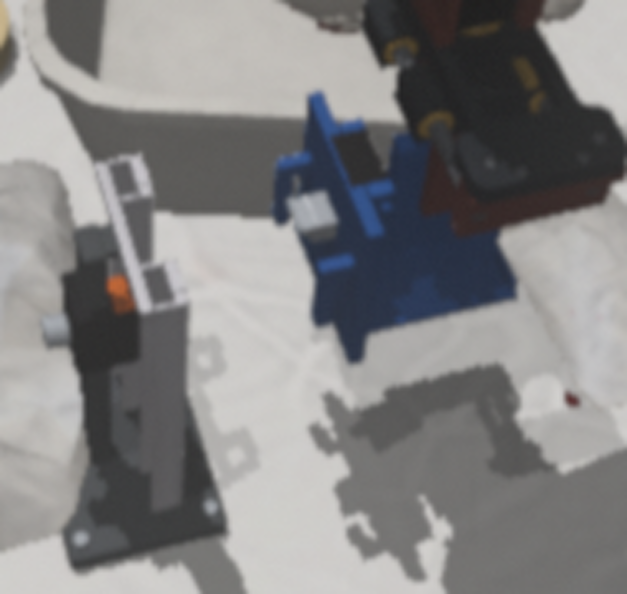

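View pics/d4z.png

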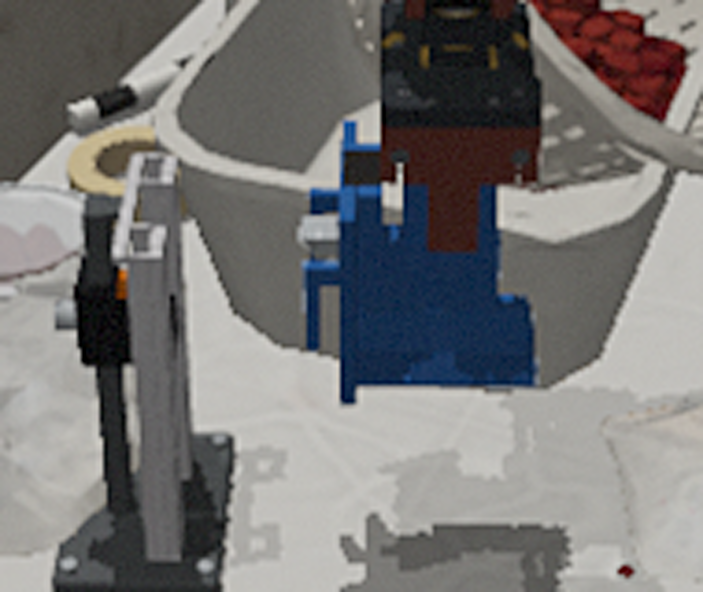

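View pics/wrist4.png

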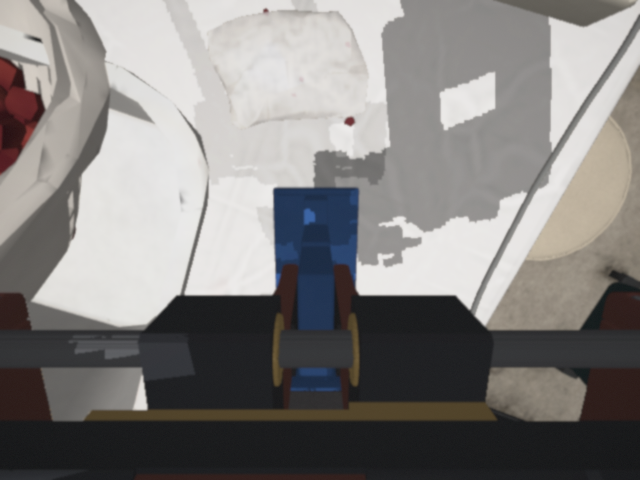

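Run:
```python
from fit import *
p=np.load('pose.npz'); y=np.radians(-7.45); x0,y0=0.4925+.008*np.cos(y),0.1453+.008*np.sin(y)
def W(P): P=np.atleast_2d(P)/1000.; c,s=np.cos(y),np.sin(y); return np.c_[x0+c*P[:,0]-s*P[:,1],y0+s*P[:,0]+c*P[:,1],P[:,2]+.1107]
for n,f,sc,off in [('scene','s4z',3.3,(280,240)),('side','d4z',3.7,(240,185))]:
    im=cv2.imread('pics/%s.png'%f); w=np.load(n+'4.npz'); I={'K':w['K'],'T':w['T']}; ims['q']=I
    draw('q',im,p['s'],SB,(0,255,0),sc,off)
    for b in BB:
        u=(proj(I,W(b))-np.array(off))*sc
        for i,j in E6: cv2.line(im,tuple(int(t) for t in u[i]),tuple(int(t) for t in u[j]),(0,255,255),1,cv2.LINE_AA)
    cv2.imwrite('pics/%so.png'%f,im)
```

```text
(no output)
```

View pics/s4zo.png

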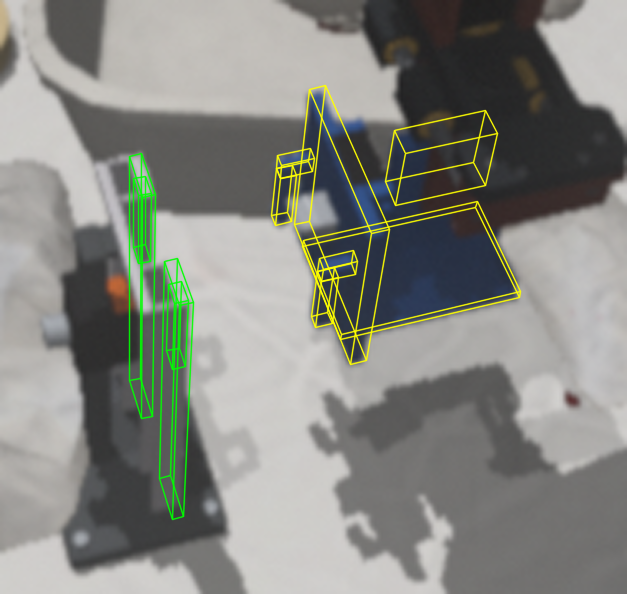

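View pics/d4zo.png

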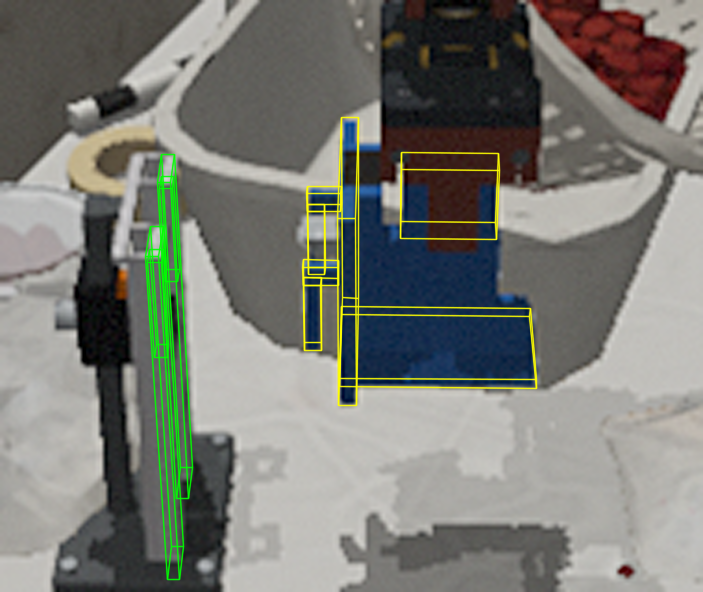

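The bracket's predicted pose, taken from the TCP, overlays well in both views. I'll move up until the teeth are about 8 mm short of the slots and re-check sideways alignment there.

Request:
play_rows(
  steps=[
    {"dx": 0.015,"dy": -0.002,"dz": 0.001,"wx": 0,"wy": 0,"wz": 0,"jaw": 0},
    {"dx": 0.035,"dy": -0.004,"dz": 0.0015,"wx": 0,"wy": 0,"wz": 0,"jaw": 0},
    {"dx": 0.048,"dy": -0.006,"dz": 0.0015,"wx": 0,"wy": 0,"wz": 0,"jaw": 0},
    {"dx": 0.054,"dy": -0.0065,"dz": 0.0015,"wx": 0,"wy": 0,"wz": 0,"jaw": 0},
    {"dx": 0.054,"dy": -0.0065,"dz": 0.0015,"wx": 0,"wy": 0,"wz": 0,"jaw": 0},
    {"dx": 0.054,"dy": -0.0065,"dz": 0.0015,"wx": 0,"wy": 0,"wz": 0,"jaw": 0},
  ],
)

```text
time_s: 7.62
eef_pos: [0.547, 0.139, 0.1817]
ee_rot: [0.046, 0.706, -0.046, 0.705]
contact_force: [-0.5, 0.2, -2.0]
width: 0.0136
```

Run:
```python
from fit import *
s=ctrl.sense(); print(s['time_s'],s['eef_pos'],s['contact_force'],s['width'])
for n in ['scene','side']:
    im=snap(n,n+'5.png'); np.savez(n+'5.npz',T=im['T'],K=im['K'])
a=cv2.imread('pics/scene5.png')[260:360,300:420]; d=cv2.imread('pics/side5.png')[205:305,255:375]
cv2.imwrite('pics/s5z.png',cv2.resize(a,None,fx=6,fy=6,interpolation=cv2.INTER_CUBIC))
cv2.imwrite('pics/d5z.png',cv2.resize(d,None,fx=6,fy=6,interpolation=cv2.INTER_CUBIC))
```

```text
7.7167 [0.54659411 0.13909019 0.18187533] [ 0.67614354  0.19895986 -1.27992821] 0.01402796233143531
```

View pics/s5z.png

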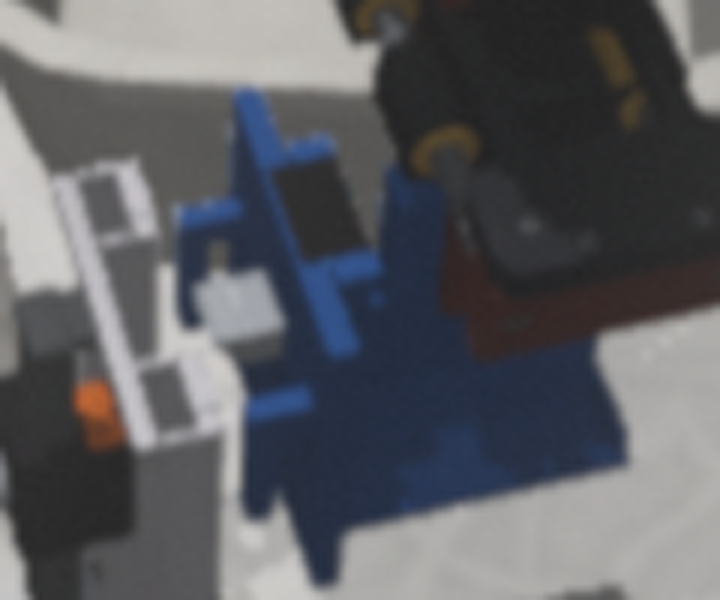

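View pics/d5z.png

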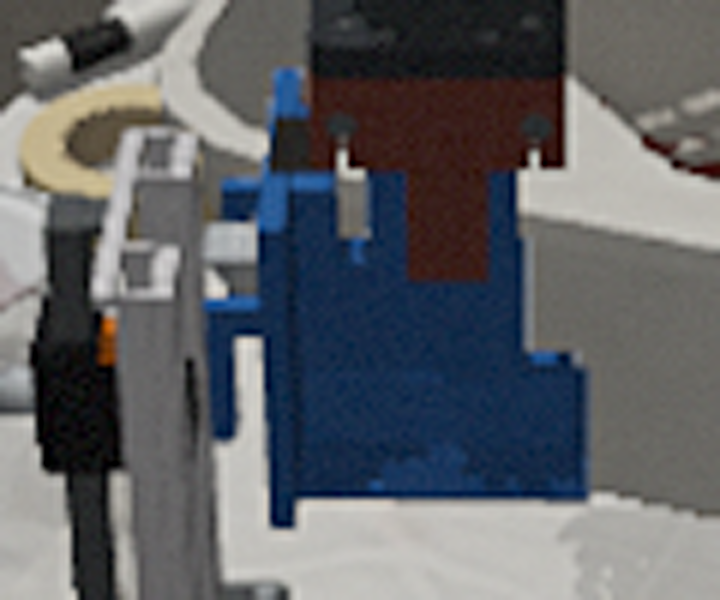

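```bash
cat > fit2.py <<'E'
from h import *
from scipy.optimize import least_squares
I={}
for n,k in [('scene','s'),('side','d')]:
    w=np.load(n+'5.npz'); I[k]={'K':w['K'],'T':w['T']}
off={'s':(300,260),'d':(255,205)}
Bp=[('s',(235,93),(42,-42,105)),('s',(360,345),(34,42,105)),('s',(330,355),(42,42,105)),('s',(177,208),(58,-33,72)),('s',(180,226),(58,-27,72)),('s',(246,403),(58,27,72)),('s',(250,419),(58,33,72)),('s',(246,514),(58,33,25)),('s',(312,585),(42,42,0)),('s',(338,582),(34,42,0)),('s',(628,463),(-50,28,0)),
('d',(273,70),(42,-42,105)),('d',(260,202),(42,42,105)),('d',(270,527),(42,42,0)),('d',(294,525),(34,42,0)),('d',(207,299),(58,27,72)),('d',(206,310),(58,33,72)),('d',(210,438),(58,33,25)),('d',(222,180),(58,-33,72)),('d',(222,192),(58,-27,72)),('d',(588,497),(-50,28,0))]
Sp=[('s',(193,360),(0,18,195)),('s',(222,430),(0,42,195)),('s',(138,160),(0,-42,195)),('s',(157,230),(0,-18,195)),('d',(180,246),(0,18,195)),('d',(175,298),(0,42,195)),('d',(197,130),(0,-42,195)),('d',(196,178),(0,-18,195))]
def W(p,P):
    c,s=np.cos(p[2]),np.sin(p[2]); P=np.array(P)/1000.
    return [p[0]+c*P[0]-s*P[1],p[1]+s*P[0]+c*P[1],P[2]+(p[3] if len(p)>3 else 0)]
def res(p,C): return np.array([proj(I[k],W(p,P))[0]-(np.array(uv)/6+off[k]) for k,uv,P in C])
for ks in ('sd','s','d'):
    b=[c for c in Bp if c[0] in ks]; s=[c for c in Sp if c[0] in ks]
    pb=least_squares(lambda p:res(p,b).ravel(),[.56,.138,-.13,.11],loss='soft_l1',x_scale=.01).x; ps=least_squares(lambda p:res(p,s).ravel(),[.62,.13,-.13],loss='soft_l1',x_scale=.01).x
    c,n=np.cos(ps[2]),np.sin(ps[2]); d=pb[:2]-ps[:2]
    print(ks,pb.round(4),ps.round(4),'rel x,y mm',1e3*(c*d[0]+n*d[1]),1e3*(-n*d[0]+c*d[1]),'yaw',np.degrees(pb[2]-ps[2]))
    print(res(pb,b).round(1).tolist(),res(ps,s).round(1).tolist())
E
python3 fit2.py
```

```text
sd [ 0.5551  0.1362 -0.1259  0.1111] [ 0.6212  0.129  -0.1476] rel x,y mm -66.44699137933412 -2.560190934477768 yaw 1.2459706468806475
[[-0.8, -1.7], [0.8, -0.1], [0.4, -0.6], [-0.1, -0.5], [0.5, -0.5], [-0.3, -1.3], [0.2, -0.6], [-0.0, 1.1], [0.2, 0.5], [0.8, -0.2], [0.2, -0.1], [-0.1, -0.4], [-1.0, 4.7], [-0.4, 0.9], [0.3, 1.3], [-0.4, -0.3], [-0.5, -0.0], [0.1, 1.0], [-0.3, -0.1], [-0.6, -0.2], [0.0, 1.2]] [[1.3, -1.8], [0.8, 0.1], [0.3, -0.3], [1.1, 0.4], [-1.1, 0.0], [-1.8, -0.4], [-0.4, 0.1], [-1.6, -0.4]]
s [ 0.5519  0.13   -0.13    0.0998] [ 0.6225  0.1289 -0.1559] rel x,y mm -69.89645047205269 -9.894778816546902 yaw 1.480776773584235
[[-0.6, -0.6], [0.4, 0.4], [0.0, -0.1], [0.2, 0.2], [0.7, 0.2], [-0.4, -1.0], [0.1, -0.4], [-0.1, 1.0], [-0.1, 0.3], [0.4, -0.4], [-0.7, 0.3]] [[0.3, -1.5], [-0.3, 0.4], [-0.3, -0.1], [0.3, 0.6]]
d [ 0.554   0.1225 -0.1204  0.1024] [ 0.6191  0.1298 -0.1282] rel x,y mm -63.64082888795827 -15.534851550275032 yaw 0.44263600949772364
[[0.0, -0.2], [-0.6, 4.5], [0.0, -0.1], [0.6, 0.3], [0.1, -0.6], [0.1, -0.4], [0.6, 0.3], [-0.0, -0.2], [-0.3, -0.3], [-0.5, 0.1]] [[0.3, 0.2], [-0.1, -0.2], [0.3, 0.3], [-0.6, -0.3]]
```

```bash
cat >> fit2.py <<'E'
print('---- z fixed')
for z in (.110,.1125):
  for ks in ('s','d','sd'):
    b=[c for c in Bp if c[0] in ks and c[1]!=(260,202)]; s=[c for c in Sp if c[0] in ks and c[1]!=(193,360)]
    bc=[c for c in b if c[2][2]>=72]
    for nm,bb in (('all',b),('top',bc)):
        pb=least_squares(lambda p:res(np.r_[p,z],bb).ravel(),[.56,.138,-.13],x_scale=.01).x; ps=least_squares(lambda p:res(p,s).ravel(),[.62,.13,-.13],x_scale=.01).x
        c,n=np.cos(ps[2]),np.sin(ps[2]); d=pb[:2]-ps[:2]
        print(z,ks,nm,pb.round(4),ps.round(4),'rel',1e3*(c*d[0]+n*d[1]).round(4),1e3*(-n*d[0]+c*d[1]).round(4),'yaw',np.degrees(pb[2]-ps[2]).round(2), np.abs(res(np.r_[pb,z],bb)).mean().round(2))
E
python3 fit2.py | sed -n '/----/,$p'
```

```text
---- z fixed
0.11 s all [ 0.5552  0.1361 -0.1281] [ 0.6221  0.1284 -0.1517] rel -67.3 -2.5 yaw 1.35 0.43
0.11 s top [ 0.5554  0.137  -0.1335] [ 0.6221  0.1284 -0.1517] rel -67.2 -1.6 yaw 1.04 0.39
0.11 d all [ 0.5546  0.1333 -0.1209] [ 0.6191  0.1298 -0.1288] rel -64.4 -4.7 yaw 0.45 0.4
0.11 d top [ 0.5544  0.1351 -0.123 ] [ 0.6191  0.1298 -0.1288] rel -64.9 -3.0 yaw 0.33 0.11
0.11 sd all [ 0.5549  0.1354 -0.1256] [ 0.6205  0.1287 -0.1376] rel -65.9 -2.3 yaw 0.68 0.47
0.11 sd top [ 0.5551  0.1367 -0.133 ] [ 0.6205  0.1287 -0.1376] rel -66.0 -1.0 yaw 0.26 0.37
0.1125 s all [ 0.556   0.1376 -0.1275] [ 0.6221  0.1284 -0.1517] rel -66.69999999999999 -0.9 yaw 1.38 0.48
0.1125 s top [ 0.5562  0.1387 -0.1342] [ 0.6221  0.1284 -0.1517] rel -66.69999999999999 0.2 yaw 1.0 0.4
0.1125 d all [ 0.5548  0.1367 -0.1203] [ 0.6191  0.1298 -0.1288] rel -64.69999999999999 -1.3 yaw 0.48 0.47
0.1125 d top [ 0.5545  0.1388 -0.1226] [ 0.6191  0.1298 -0.1288] rel -65.3 0.7 yaw 0.35 0.12
0.1125 sd all [ 0.5555  0.1374 -0.126 ] [ 0.6205  0.1287 -0.1376] rel -65.60000000000001 -0.3 yaw 0.66 0.54
0.1125 sd top [ 0.5556  0.1388 -0.1351] [ 0.6205  0.1287 -0.1376] rel -65.69999999999999 1.1 yaw 0.14 0.43
```

Relative pose: x -66 mm, y about 0 ± 1 mm, z about 112.7 mm, yaw within about 0.7°. I'll feed the teeth in slowly.

Request:
play_rows(
  steps=[
    {"dx": 0.003,"dy": -0.0004,"dz": 0,"wx": 0,"wy": 0,"wz": 0,"jaw": 0},
    {"dx": 0.006,"dy": -0.0008,"dz": 0,"wx": 0,"wy": 0,"wz": 0,"jaw": 0},
    {"dx": 0.0075,"dy": -0.001,"dz": 0,"wx": 0,"wy": 0,"wz": 0,"jaw": 0},
    {"dx": 0.009,"dy": -0.0012,"dz": 0,"wx": 0,"wy": 0,"wz": 0,"jaw": 0},
    {"dx": 0.0105,"dy": -0.0014,"dz": 0,"wx": 0,"wy": 0,"wz": 0,"jaw": 0},
    {"dx": 0.0105,"dy": -0.0014,"dz": 0,"wx": 0,"wy": 0,"wz": 0,"jaw": 0},
  ],
)

```text
time_s: 8.32
eef_pos: [0.5586, 0.1376, 0.1822]
ee_rot: [0.046, 0.706, -0.046, 0.706]
contact_force: [-1.4, 0.4, -1.5]
width: 0.0137
```

Request:
play_rows(
  steps=[
    {"dx": 0.0015,"dy": -0.0002,"dz": 0,"wx": 0,"wy": 0,"wz": 0,"jaw": 0},
    {"dx": 0.003,"dy": -0.0004,"dz": 0,"wx": 0,"wy": 0,"wz": 0,"jaw": 0},
    {"dx": 0.003,"dy": -0.0004,"dz": 0,"wx": 0,"wy": 0,"wz": 0,"jaw": 0},
  ],
)

```text
time_s: 8.57
eef_pos: [0.5615, 0.1372, 0.1822]
ee_rot: [0.046, 0.706, -0.046, 0.706]
contact_force: [0.6, -0.1, -1.3]
width: 0.0138
```

Request:
play_rows(
  steps=[
    {"dx": 0.0015,"dy": -0.0002,"dz": 0,"wx": 0,"wy": 0,"wz": 0,"jaw": 0},
    {"dx": 0.003,"dy": -0.0004,"dz": 0,"wx": 0,"wy": 0,"wz": 0,"jaw": 0},
    {"dx": 0.003,"dy": -0.0004,"dz": 0,"wx": 0,"wy": 0,"wz": 0,"jaw": 0},
  ],
)

```text
time_s: 8.82
eef_pos: [0.5646, 0.1368, 0.1822]
ee_rot: [0.046, 0.706, -0.046, 0.706]
contact_force: [0.1, 0.4, -0.7]
width: 0.0138
```

The teeth are through with no force. I'll go on until the back plate meets the uprights.

Request:
play_rows(
  steps=[
    {"dx": 0.0015,"dy": -0.0002,"dz": 0,"wx": 0,"wy": 0,"wz": 0,"jaw": 0},
    {"dx": 0.003,"dy": -0.0004,"dz": 0,"wx": 0,"wy": 0,"wz": 0,"jaw": 0},
    {"dx": 0.003,"dy": -0.0004,"dz": 0,"wx": 0,"wy": 0,"wz": 0,"jaw": 0},
  ],
)

```text
time_s: 9.07
eef_pos: [0.5675, 0.1364, 0.1822]
ee_rot: [0.046, 0.706, -0.046, 0.706]
contact_force: [0.1, -0.1, -1.4]
width: 0.0137
```

Request:
play_rows(
  steps=[
    {"dx": 0.001,"dy": -0.0001,"dz": 0,"wx": 0,"wy": 0,"wz": 0,"jaw": 0},
    {"dx": 0.002,"dy": -0.0002,"dz": 0,"wx": 0,"wy": 0,"wz": 0,"jaw": 0},
    {"dx": 0.002,"dy": -0.0002,"dz": 0,"wx": 0,"wy": 0,"wz": 0,"jaw": 0},
  ],
)

```text
time_s: 9.32
eef_pos: [0.5694, 0.1362, 0.1822]
ee_rot: [0.046, 0.706, -0.046, 0.706]
contact_force: [-0.4, -0.3, -1.2]
width: 0.0137
```

Request:
play_rows(
  steps=[
    {"dx": 0.0005,"dy": 0,"dz": 0,"wx": 0,"wy": 0,"wz": 0,"jaw": 0},
    {"dx": 0.001,"dy": -0.0001,"dz": 0,"wx": 0,"wy": 0,"wz": 0,"jaw": 0},
    {"dx": 0.001,"dy": -0.0001,"dz": 0,"wx": 0,"wy": 0,"wz": 0,"jaw": 0},
  ],
)

```text
time_s: 9.57
eef_pos: [0.5701, 0.1361, 0.1821]
ee_rot: [0.046, 0.706, -0.046, 0.705]
contact_force: [-1.1, -0.6, -0.9]
width: 0.0139
```

Request:
play_rows(
  steps=[
    {"dx": 0.0005,"dy": 0,"dz": 0,"wx": 0,"wy": 0,"wz": 0,"jaw": 0},
    {"dx": 0.001,"dy": -0.0001,"dz": 0,"wx": 0,"wy": 0,"wz": 0,"jaw": 0},
    {"dx": 0.001,"dy": -0.0001,"dz": 0,"wx": 0,"wy": 0,"wz": 0,"jaw": 0},
  ],
)

```text
time_s: 9.82
eef_pos: [0.5702, 0.1362, 0.1818]
ee_rot: [0.046, 0.706, -0.046, 0.705]
contact_force: [-5.5, 0.5, 0.7]
width: 0.0138
```

Back plate contact (5.5 N). I'll back off about 1.5 mm to centre the play, then lower.

Request:
play_rows(
  steps=[
    {"dx": -0.0015,"dy": 0.0002,"dz": 0,"wx": 0,"wy": 0,"wz": 0,"jaw": 0},
    {"dx": -0.0015,"dy": 0.0002,"dz": -0.0025,"wx": 0,"wy": 0,"wz": 0,"jaw": 0},
    {"dx": -0.0015,"dy": 0.0002,"dz": -0.005,"wx": 0,"wy": 0,"wz": 0,"jaw": 0},
    {"dx": -0.0015,"dy": 0.0002,"dz": -0.005,"wx": 0,"wy": 0,"wz": 0,"jaw": 0},
  ],
)

```text
time_s: 10.15
eef_pos: [0.5699, 0.1362, 0.1767]
ee_rot: [0.046, 0.705, -0.046, 0.706]
contact_force: [-0.4, -1.4, -1.9]
width: 0.0138
```

Request:
play_rows(
  steps=[
    {"dx": 0,"dy": 0,"dz": -0.002,"wx": 0,"wy": 0,"wz": 0,"jaw": 0},
    {"dx": 0,"dy": 0,"dz": -0.004,"wx": 0,"wy": 0,"wz": 0,"jaw": 0},
    {"dx": 0,"dy": 0,"dz": -0.004,"wx": 0,"wy": 0,"wz": 0,"jaw": 0},
  ],
)

```text
time_s: 10.4
eef_pos: [0.5698, 0.1362, 0.1728]
ee_rot: [0.046, 0.706, -0.046, 0.706]
contact_force: [-0.8, -1.8, -1.8]
width: 0.0138
```

Request:
play_rows(
  steps=[
    {"dx": 0,"dy": -0.0005,"dz": -0.001,"wx": 0,"wy": 0,"wz": 0,"jaw": 0},
    {"dx": 0,"dy": -0.0005,"dz": -0.0025,"wx": 0,"wy": 0,"wz": 0,"jaw": 0},
    {"dx": 0,"dy": -0.0005,"dz": -0.004,"wx": 0,"wy": 0,"wz": 0,"jaw": 0},
    {"dx": 0,"dy": -0.0005,"dz": -0.004,"wx": 0,"wy": 0,"wz": 0,"jaw": 0},
  ],
)

```text
time_s: 10.73
eef_pos: [0.5697, 0.1358, 0.1689]
ee_rot: [0.046, 0.706, -0.046, 0.706]
contact_force: [-0.6, -0.5, -1.2]
width: 0.0139
```

Request:
play_rows(
  steps=[
    {"dx": 0,"dy": 0,"dz": -0.0015,"wx": 0,"wy": 0,"wz": 0,"jaw": 0},
    {"dx": 0,"dy": 0,"dz": -0.003,"wx": 0,"wy": 0,"wz": 0,"jaw": 0},
    {"dx": 0,"dy": 0,"dz": -0.003,"wx": 0,"wy": 0,"wz": 0,"jaw": 0},
  ],
)

```text
time_s: 10.98
eef_pos: [0.5696, 0.1358, 0.1659]
ee_rot: [0.046, 0.706, -0.046, 0.706]
contact_force: [-0.2, 0.4, -0.8]
width: 0.014
```

Request:
play_rows(
  steps=[
    {"dx": 0,"dy": 0,"dz": -0.001,"wx": 0,"wy": 0,"wz": 0,"jaw": 0},
    {"dx": 0,"dy": 0,"dz": -0.002,"wx": 0,"wy": 0,"wz": 0,"jaw": 0},
    {"dx": 0,"dy": 0,"dz": -0.002,"wx": 0,"wy": 0,"wz": 0,"jaw": 0},
  ],
)

```text
time_s: 11.23
eef_pos: [0.5696, 0.1357, 0.164]
ee_rot: [0.046, 0.706, -0.046, 0.706]
contact_force: [-0.2, 0.8, -1.4]
width: 0.0139
```

Request:
play_rows(
  steps=[
    {"dx": 0,"dy": 0,"dz": -0.001,"wx": 0,"wy": 0,"wz": 0,"jaw": 0},
    {"dx": 0,"dy": 0,"dz": -0.002,"wx": 0,"wy": 0,"wz": 0,"jaw": 0},
    {"dx": 0,"dy": 0,"dz": -0.002,"wx": 0,"wy": 0,"wz": 0,"jaw": 0},
  ],
)

```text
time_s: 11.48
eef_pos: [0.5696, 0.1357, 0.162]
ee_rot: [0.046, 0.706, -0.046, 0.706]
contact_force: [0.2, 0.0, -1.2]
width: 0.0139
```

Request:
play_rows(
  steps=[
    {"dx": 0,"dy": 0,"dz": -0.001,"wx": 0,"wy": 0,"wz": 0,"jaw": 0},
    {"dx": 0,"dy": 0,"dz": -0.002,"wx": 0,"wy": 0,"wz": 0,"jaw": 0},
    {"dx": 0,"dy": 0,"dz": -0.002,"wx": 0,"wy": 0,"wz": 0,"jaw": 0},
  ],
)

```text
time_s: 11.73
eef_pos: [0.5696, 0.1358, 0.16]
ee_rot: [0.046, 0.706, -0.046, 0.706]
contact_force: [-0.1, -0.6, -0.6]
width: 0.014
```

Request:
play_rows(
  steps=[
    {"dx": 0,"dy": 0,"dz": -0.001,"wx": 0,"wy": 0,"wz": 0,"jaw": 0},
    {"dx": 0,"dy": 0,"dz": -0.002,"wx": 0,"wy": 0,"wz": 0,"jaw": 0},
    {"dx": 0,"dy": 0,"dz": -0.002,"wx": 0,"wy": 0,"wz": 0,"jaw": 0},
  ],
)

```text
time_s: 11.98
eef_pos: [0.5696, 0.1358, 0.1579]
ee_rot: [0.046, 0.706, -0.046, 0.706]
contact_force: [0.2, 0.0, -1.8]
width: 0.0136
```

Request:
play_rows(
  steps=[
    {"dx": 0,"dy": 0,"dz": -0.001,"wx": 0,"wy": 0,"wz": 0,"jaw": 0},
    {"dx": 0,"dy": 0,"dz": -0.002,"wx": 0,"wy": 0,"wz": 0,"jaw": 0},
    {"dx": 0,"dy": 0,"dz": -0.002,"wx": 0,"wy": 0,"wz": 0,"jaw": 0},
  ],
)

```text
time_s: 12.23
eef_pos: [0.5694, 0.1358, 0.156]
ee_rot: [0.046, 0.706, -0.046, 0.705]
contact_force: [-1.4, 0.5, 0.2]
width: 0.0141
```

At TCP z 0.156 (bracket z about 87 mm) the catch begins to be felt. I'll let go here, rise, and then press on the pad.

Request:
play_rows(
  steps=[
    {"dx": 0,"dy": 0,"dz": 0,"wx": 0,"wy": 0,"wz": 0,"jaw": 0.25},
    {"dx": 0,"dy": 0,"dz": 0,"wx": 0,"wy": 0,"wz": 0,"jaw": 0.4},
    {"dx": 0,"dy": 0,"dz": 0,"wx": 0,"wy": 0,"wz": 0,"jaw": 0.6},
    {"dx": 0,"dy": 0,"dz": 0,"wx": 0,"wy": 0,"wz": 0,"jaw": 0.6},
    {"dx": 0,"dy": 0,"dz": 0,"wx": 0,"wy": 0,"wz": 0,"jaw": 0.6},
  ],
)

```text
time_s: 12.65
eef_pos: [0.5699, 0.1358, 0.1563]
ee_rot: [0.046, 0.706, -0.046, 0.706]
contact_force: [-0.1, 0.2, -0.8]
width: 0.0436
```

Request:
play_rows(
  steps=[
    {"dx": 0,"dy": 0,"dz": 0.015,"wx": 0,"wy": 0,"wz": 0,"jaw": 0.6},
    {"dx": 0,"dy": 0,"dz": 0.035,"wx": 0,"wy": 0,"wz": 0,"jaw": 0.6},
    {"dx": 0,"dy": 0,"dz": 0.065,"wx": 0,"wy": 0,"wz": 0,"jaw": 0.6},
    {"dx": 0,"dy": 0,"dz": 0.08,"wx": 0,"wy": 0,"wz": 0,"jaw": 0},
    {"dx": 0,"dy": 0,"dz": 0.08,"wx": 0,"wy": 0,"wz": 0,"jaw": 0},
    {"dx": 0,"dy": 0,"dz": 0.08,"wx": 0,"wy": 0,"wz": 0,"jaw": 0},
    {"dx": 0,"dy": 0,"dz": 0.08,"wx": 0,"wy": 0,"wz": 0,"jaw": 0},
    {"dx": 0,"dy": 0,"dz": 0.08,"wx": 0,"wy": 0,"wz": 0,"jaw": 0},
    {"dx": 0,"dy": 0,"dz": 0.08,"wx": 0,"wy": 0,"wz": 0,"jaw": 0},
  ],
)

```text
time_s: 13.4
eef_pos: [0.569, 0.1356, 0.2347]
ee_rot: [0.046, 0.706, -0.046, 0.705]
contact_force: [-0.2, -0.3, -0.4]
width: 0.016
```

Run:
```python
from h import *
s=ctrl.sense(); print(s['time_s'],s['eef_pos'],s['contact_force'],s['width'])
for n in ['scene','side']: snap(n,n+'6.png')
a=cv2.imread('pics/scene6.png')[240:360,290:420]; d=cv2.imread('pics/side6.png')[185:305,245:375]
cv2.imwrite('pics/sd6z.png',cv2.resize(np.hstack([a,d]),None,fx=3,fy=3,interpolation=cv2.INTER_CUBIC))
```

```text
13.4 [0.56898794 0.13557219 0.23474029] [-0.20468702 -0.28693625 -0.38466374] 0.015985955352126748
```

View pics/sd6z.png

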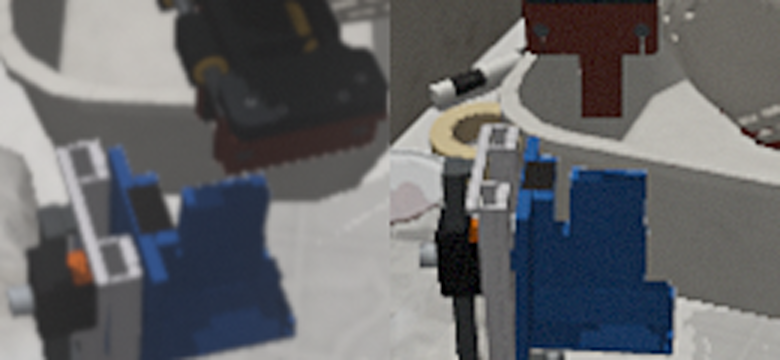

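The bracket hangs by both claws against the uprights, upright, with its pad visible at px (150,210) left. Now I'll move over the pad with shut fingers.

Request:
play_rows(
  steps=[
    {"dx": 0.015,"dy": -0.002,"dz": 0,"wx": 0,"wy": 0,"wz": 0,"jaw": 0},
    {"dx": 0.03,"dy": -0.004,"dz": 0,"wx": 0,"wy": 0,"wz": 0,"jaw": 0},
    {"dx": 0.0377,"dy": -0.005,"dz": -0.01,"wx": 0,"wy": 0,"wz": 0,"jaw": 0},
    {"dx": 0.0377,"dy": -0.005,"dz": -0.02,"wx": 0,"wy": 0,"wz": 0,"jaw": 0},
    {"dx": 0.0377,"dy": -0.005,"dz": -0.03,"wx": 0,"wy": 0,"wz": 0,"jaw": 0},
    {"dx": 0.0377,"dy": -0.005,"dz": -0.036,"wx": 0,"wy": 0,"wz": 0,"jaw": 0},
    {"dx": 0.0377,"dy": -0.005,"dz": -0.036,"wx": 0,"wy": 0,"wz": 0,"jaw": 0},
  ],
)

```text
time_s: 14.08
eef_pos: [0.6053, 0.1306, 0.1975]
ee_rot: [0.045, 0.707, -0.046, 0.704]
contact_force: [-0.7, -0.2, 0.1]
width: 0.0003
```

Run:
```python
from h import *
s=ctrl.sense(); print(s['time_s'],s['eef_pos'],s['contact_force'],s['width'])
for n in ['scene','side']: snap(n,n+'7.png')
a=cv2.imread('pics/scene7.png')[240:360,290:420]; d=cv2.imread('pics/side7.png')[185:305,245:375]
cv2.imwrite('pics/sd7z.png',cv2.resize(np.hstack([a,d]),None,fx=3,fy=3,interpolation=cv2.INTER_CUBIC))
```

```text
14.0833 [0.60532386 0.1305767  0.19754508] [-0.72615129 -0.21933139  0.12973692] 0.00025906046568590415
```

View pics/sd7z.png

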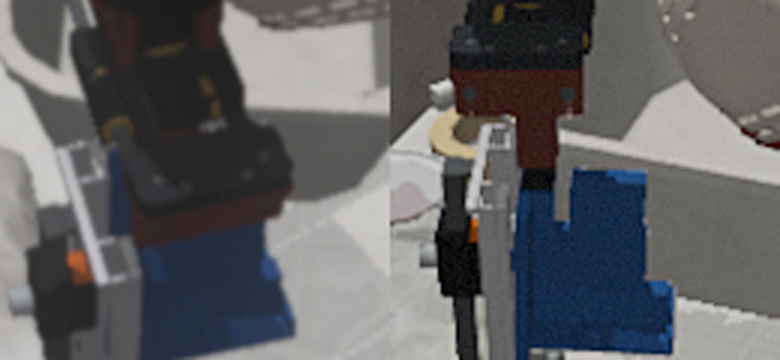

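Fingertips are just above the black pad, clear of the uprights. Now pressing down in small steps.

Request:
play_rows(
  steps=[
    {"dx": 0,"dy": 0,"dz": -0.0015,"wx": 0,"wy": 0,"wz": 0,"jaw": 0},
    {"dx": 0,"dy": 0,"dz": -0.003,"wx": 0,"wy": 0,"wz": 0,"jaw": 0},
    {"dx": 0,"dy": 0,"dz": -0.003,"wx": 0,"wy": 0,"wz": 0,"jaw": 0},
  ],
)

```text
time_s: 14.43
eef_pos: [0.6074, 0.1308, 0.1974]
ee_rot: [0.046, 0.705, -0.046, 0.706]
contact_force: [0.2, -0.3, 0.3]
width: 0.0007
```

Request:
play_rows(
  steps=[
    {"dx": 0,"dy": 0,"dz": -0.001,"wx": 0,"wy": 0,"wz": 0,"jaw": 0},
    {"dx": 0,"dy": 0,"dz": -0.002,"wx": 0,"wy": 0,"wz": 0,"jaw": 0},
    {"dx": 0,"dy": 0,"dz": -0.002,"wx": 0,"wy": 0,"wz": 0,"jaw": 0},
  ],
)

```text
time_s: 14.68
eef_pos: [0.6074, 0.1308, 0.1951]
ee_rot: [0.046, 0.706, -0.046, 0.706]
contact_force: [-0.4, -0.3, -0.2]
width: 0.0004
```

Request:
play_rows(
  steps=[
    {"dx": 0,"dy": 0,"dz": -0.0005,"wx": 0,"wy": 0,"wz": 0,"jaw": 0},
    {"dx": 0,"dy": 0,"dz": -0.001,"wx": 0,"wy": 0,"wz": 0,"jaw": 0},
    {"dx": 0,"dy": 0,"dz": -0.001,"wx": 0,"wy": 0,"wz": 0,"jaw": 0},
  ],
)

```text
time_s: 14.93
eef_pos: [0.6074, 0.1308, 0.1941]
ee_rot: [0.046, 0.706, -0.046, 0.706]
contact_force: [-0.5, -0.8, 0.5]
width: 0.0005
```

Request:
play_rows(
  steps=[
    {"dx": 0,"dy": 0,"dz": -0.0005,"wx": 0,"wy": 0,"wz": 0,"jaw": 0},
    {"dx": 0,"dy": 0,"dz": -0.001,"wx": 0,"wy": 0,"wz": 0,"jaw": 0},
    {"dx": 0,"dy": 0,"dz": -0.001,"wx": 0,"wy": 0,"wz": 0,"jaw": 0},
  ],
)

```text
time_s: 15.18
eef_pos: [0.6074, 0.1308, 0.193]
ee_rot: [0.046, 0.706, -0.046, 0.706]
contact_force: [-0.7, 0.6, 0.2]
width: 0.0003
```

Request:
play_rows(
  steps=[
    {"dx": 0,"dy": 0,"dz": -0.0005,"wx": 0,"wy": 0,"wz": 0,"jaw": 0},
    {"dx": 0,"dy": 0,"dz": -0.001,"wx": 0,"wy": 0,"wz": 0,"jaw": 0},
    {"dx": 0,"dy": 0,"dz": -0.001,"wx": 0,"wy": 0,"wz": 0,"jaw": 0},
  ],
)

```text
time_s: 15.43
eef_pos: [0.6074, 0.1308, 0.1921]
ee_rot: [0.046, 0.706, -0.046, 0.706]
contact_force: [-0.6, 0.5, -0.3]
width: 0.0003
```

Request:
play_rows(
  steps=[
    {"dx": 0,"dy": 0,"dz": -0.0005,"wx": 0,"wy": 0,"wz": 0,"jaw": 0},
    {"dx": 0,"dy": 0,"dz": -0.001,"wx": 0,"wy": 0,"wz": 0,"jaw": 0},
    {"dx": 0,"dy": 0,"dz": -0.001,"wx": 0,"wy": 0,"wz": 0,"jaw": 0},
  ],
)

```text
time_s: 15.68
eef_pos: [0.6074, 0.1307, 0.1911]
ee_rot: [0.046, 0.706, -0.046, 0.706]
contact_force: [-0.2, -0.3, -0.2]
width: 0.0005
```

Request:
play_rows(
  steps=[
    {"dx": 0,"dy": 0,"dz": -0.0005,"wx": 0,"wy": 0,"wz": 0,"jaw": 0},
    {"dx": 0,"dy": 0,"dz": -0.001,"wx": 0,"wy": 0,"wz": 0,"jaw": 0},
    {"dx": 0,"dy": 0,"dz": -0.001,"wx": 0,"wy": 0,"wz": 0,"jaw": 0},
  ],
)

```text
time_s: 15.93
eef_pos: [0.6074, 0.1308, 0.19]
ee_rot: [0.046, 0.706, -0.046, 0.706]
contact_force: [0.1, -0.4, -0.0]
width: 0.0005
```

Request:
play_rows(
  steps=[
    {"dx": 0,"dy": 0,"dz": -0.0005,"wx": 0,"wy": 0,"wz": 0,"jaw": 0},
    {"dx": 0,"dy": 0,"dz": -0.001,"wx": 0,"wy": 0,"wz": 0,"jaw": 0},
    {"dx": 0,"dy": 0,"dz": -0.001,"wx": 0,"wy": 0,"wz": 0,"jaw": 0},
  ],
)

```text
time_s: 16.18
eef_pos: [0.6075, 0.1308, 0.1892]
ee_rot: [0.046, 0.706, -0.046, 0.706]
contact_force: [-0.4, 0.4, 1.1]
width: 0.0007
```

Request:
play_rows(
  steps=[
    {"dx": 0,"dy": 0,"dz": -0.0005,"wx": 0,"wy": 0,"wz": 0,"jaw": 0},
    {"dx": 0,"dy": 0,"dz": -0.001,"wx": 0,"wy": 0,"wz": 0,"jaw": 0},
    {"dx": 0,"dy": 0,"dz": -0.001,"wx": 0,"wy": 0,"wz": 0,"jaw": 0},
  ],
)

```text
time_s: 16.43
eef_pos: [0.6075, 0.1308, 0.1883]
ee_rot: [0.046, 0.706, -0.046, 0.706]
contact_force: [-0.1, -0.4, 1.0]
width: 0.0005
```

Contact at about 0.189. Pressing on, 1 mm per call.

Request:
play_rows(
  steps=[
    {"dx": 0,"dy": 0,"dz": -0.0005,"wx": 0,"wy": 0,"wz": 0,"jaw": 0},
    {"dx": 0,"dy": 0,"dz": -0.001,"wx": 0,"wy": 0,"wz": 0,"jaw": 0},
    {"dx": 0,"dy": 0,"dz": -0.001,"wx": 0,"wy": 0,"wz": 0,"jaw": 0},
  ],
)

```text
time_s: 16.68
eef_pos: [0.6076, 0.1308, 0.1872]
ee_rot: [0.046, 0.705, -0.046, 0.706]
contact_force: [0.6, -0.6, 1.6]
width: 0.0009
```

Request:
play_rows(
  steps=[
    {"dx": 0,"dy": 0,"dz": -0.0005,"wx": 0,"wy": 0,"wz": 0,"jaw": 0},
    {"dx": 0,"dy": 0,"dz": -0.001,"wx": 0,"wy": 0,"wz": 0,"jaw": 0},
    {"dx": 0,"dy": 0,"dz": -0.001,"wx": 0,"wy": 0,"wz": 0,"jaw": 0},
  ],
)

```text
time_s: 16.93
eef_pos: [0.6076, 0.1308, 0.1862]
ee_rot: [0.046, 0.705, -0.046, 0.706]
contact_force: [0.9, 0.6, 2.0]
width: 0.0006
```

Request:
play_rows(
  steps=[
    {"dx": 0,"dy": 0,"dz": -0.0005,"wx": 0,"wy": 0,"wz": 0,"jaw": 0},
    {"dx": 0,"dy": 0,"dz": -0.001,"wx": 0,"wy": 0,"wz": 0,"jaw": 0},
    {"dx": 0,"dy": 0,"dz": -0.001,"wx": 0,"wy": 0,"wz": 0,"jaw": 0},
  ],
)

```text
time_s: 17.18
eef_pos: [0.6077, 0.1308, 0.1852]
ee_rot: [0.046, 0.705, -0.046, 0.706]
contact_force: [1.0, -0.1, 2.3]
width: 0.0004
```

Request:
play_rows(
  steps=[
    {"dx": 0,"dy": 0,"dz": -0.0005,"wx": 0,"wy": 0,"wz": 0,"jaw": 0},
    {"dx": 0,"dy": 0,"dz": -0.001,"wx": 0,"wy": 0,"wz": 0,"jaw": 0},
    {"dx": 0,"dy": 0,"dz": -0.001,"wx": 0,"wy": 0,"wz": 0,"jaw": 0},
  ],
)

```text
time_s: 17.43
eef_pos: [0.6077, 0.1308, 0.1842]
ee_rot: [0.046, 0.705, -0.046, 0.706]
contact_force: [1.0, -0.7, 3.5]
width: -0.0
```

Request:
play_rows(
  steps=[
    {"dx": 0,"dy": 0,"dz": -0.0005,"wx": 0,"wy": 0,"wz": 0,"jaw": 0},
    {"dx": 0,"dy": 0,"dz": -0.001,"wx": 0,"wy": 0,"wz": 0,"jaw": 0},
    {"dx": 0,"dy": 0,"dz": -0.001,"wx": 0,"wy": 0,"wz": 0,"jaw": 0},
  ],
)

```text
time_s: 17.68
eef_pos: [0.6077, 0.1308, 0.1833]
ee_rot: [0.046, 0.705, -0.046, 0.706]
contact_force: [1.5, 0.3, 3.5]
width: 0.0004
```

Request:
play_rows(
  steps=[
    {"dx": 0,"dy": 0,"dz": -0.0005,"wx": 0,"wy": 0,"wz": 0,"jaw": 0},
    {"dx": 0,"dy": 0,"dz": -0.001,"wx": 0,"wy": 0,"wz": 0,"jaw": 0},
    {"dx": 0,"dy": 0,"dz": -0.001,"wx": 0,"wy": 0,"wz": 0,"jaw": 0},
  ],
)

```text
time_s: 17.93
eef_pos: [0.6077, 0.1308, 0.1823]
ee_rot: [0.046, 0.705, -0.046, 0.706]
contact_force: [2.0, 0.1, 4.0]
width: 0.0003
```

Request:
play_rows(
  steps=[
    {"dx": 0,"dy": 0,"dz": -0.0005,"wx": 0,"wy": 0,"wz": 0,"jaw": 0},
    {"dx": 0,"dy": 0,"dz": -0.001,"wx": 0,"wy": 0,"wz": 0,"jaw": 0},
    {"dx": 0,"dy": 0,"dz": -0.001,"wx": 0,"wy": 0,"wz": 0,"jaw": 0},
  ],
)

```text
time_s: 18.18
eef_pos: [0.606, 0.1306, 0.18]
ee_rot: [0.046, 0.707, -0.046, 0.704]
contact_force: [-0.0, -0.3, -0.8]
width: 0.0005
```

Request:
play_rows(
  steps=[
    {"dx": 0,"dy": 0,"dz": -0.0005,"wx": 0,"wy": 0,"wz": 0,"jaw": 0},
    {"dx": 0,"dy": 0,"dz": -0.001,"wx": 0,"wy": 0,"wz": 0,"jaw": 0},
    {"dx": 0,"dy": 0,"dz": -0.001,"wx": 0,"wy": 0,"wz": 0,"jaw": 0},
  ],
)

```text
time_s: 18.43
eef_pos: [0.6069, 0.1307, 0.1796]
ee_rot: [0.046, 0.706, -0.046, 0.705]
contact_force: [0.2, -0.0, -0.1]
width: 0.0007
```

The force fell from 4 N to 0, so the catch has snapped. I'll feel gently for the hard seat to confirm it's home, then look.

Request:
play_rows(
  steps=[
    {"dx": 0,"dy": 0,"dz": -0.0005,"wx": 0,"wy": 0,"wz": 0,"jaw": 0},
    {"dx": 0,"dy": 0,"dz": -0.0005,"wx": 0,"wy": 0,"wz": 0,"jaw": 0},
    {"dx": 0,"dy": 0,"dz": -0.0005,"wx": 0,"wy": 0,"wz": 0,"jaw": 0},
  ],
)

```text
time_s: 18.68
eef_pos: [0.6074, 0.1307, 0.1796]
ee_rot: [0.046, 0.706, -0.046, 0.706]
contact_force: [-0.2, -0.7, -0.8]
width: 0.0006
```

Request:
play_rows(
  steps=[
    {"dx": 0,"dy": 0,"dz": -0.0005,"wx": 0,"wy": 0,"wz": 0,"jaw": 0},
    {"dx": 0,"dy": 0,"dz": -0.0005,"wx": 0,"wy": 0,"wz": 0,"jaw": 0},
    {"dx": 0,"dy": 0,"dz": -0.0005,"wx": 0,"wy": 0,"wz": 0,"jaw": 0},
  ],
)

```text
time_s: 18.93
eef_pos: [0.6074, 0.1307, 0.1792]
ee_rot: [0.046, 0.706, -0.046, 0.706]
contact_force: [0.2, -0.1, -0.1]
width: 0.0003
```

Run:
```python
from h import *
s=ctrl.sense(); print(s['time_s'],s['eef_pos'],s['contact_force'],s['width'])
for n in ['scene','side']: snap(n,n+'8.png')
a=cv2.imread('pics/scene8.png')[240:360,290:420]; d=cv2.imread('pics/side8.png')[185:305,245:375]
cv2.imwrite('pics/sd8z.png',cv2.resize(np.hstack([a,d]),None,fx=3,fy=3,interpolation=cv2.INTER_CUBIC))
```

```text
18.9333 [0.60742306 0.13074467 0.17917398] [ 0.21401087 -0.11126974 -0.13459307] 0.0003273904048511555
```

View pics/sd8z.png

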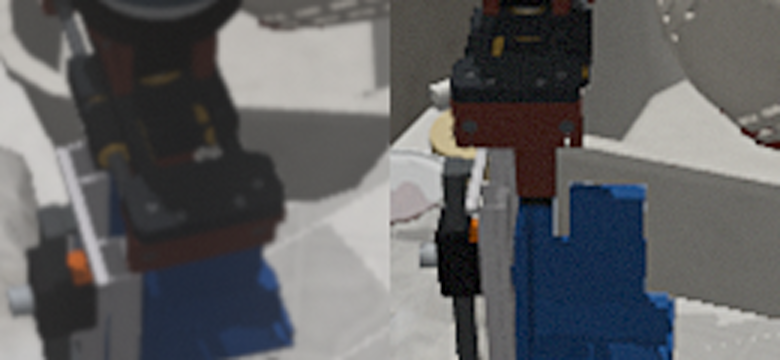

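Request:
play_rows(
  steps=[
    {"dx": 0,"dy": 0,"dz": -0.0005,"wx": 0,"wy": 0,"wz": 0,"jaw": 0},
    {"dx": 0,"dy": 0,"dz": -0.0005,"wx": 0,"wy": 0,"wz": 0,"jaw": 0},
    {"dx": 0,"dy": 0,"dz": -0.0005,"wx": 0,"wy": 0,"wz": 0,"jaw": 0},
  ],
)

```text
time_s: 19.28
eef_pos: [0.6075, 0.1308, 0.1788]
ee_rot: [0.046, 0.706, -0.046, 0.706]
contact_force: [-0.2, 0.1, 0.9]
width: 0.0008
```

Request:
play_rows(
  steps=[
    {"dx": 0,"dy": 0,"dz": -0.0005,"wx": 0,"wy": 0,"wz": 0,"jaw": 0},
    {"dx": 0,"dy": 0,"dz": -0.0005,"wx": 0,"wy": 0,"wz": 0,"jaw": 0},
    {"dx": 0,"dy": 0,"dz": -0.0005,"wx": 0,"wy": 0,"wz": 0,"jaw": 0},
  ],
)

```text
time_s: 19.53
eef_pos: [0.6076, 0.1309, 0.1786]
ee_rot: [0.046, 0.705, -0.046, 0.706]
contact_force: [-1.6, 0.7, 5.0]
width: 0.0005
```

There's a hard stop at TCP z 0.1787 (5 N after 0.5 mm), so the bracket sits at about z 73.7 mm. I'll retreat straight up and back.

Request:
play_rows(
  steps=[
    {"dx": 0,"dy": 0,"dz": 0.005,"wx": 0,"wy": 0,"wz": 0,"jaw": 0},
    {"dx": 0,"dy": 0,"dz": 0.025,"wx": 0,"wy": 0,"wz": 0,"jaw": 0},
    {"dx": 0,"dy": 0,"dz": 0.06,"wx": 0,"wy": 0,"wz": 0,"jaw": 0},
    {"dx": 0,"dy": 0,"dz": 0.1,"wx": 0,"wy": 0,"wz": 0,"jaw": 0},
    {"dx": -0.03,"dy": 0,"dz": 0.12,"wx": 0,"wy": 0,"wz": 0,"jaw": 0},
    {"dx": -0.06,"dy": 0,"dz": 0.14,"wx": 0,"wy": 0,"wz": 0,"jaw": 0},
    {"dx": -0.09,"dy": 0,"dz": 0.15,"wx": 0,"wy": 0,"wz": 0,"jaw": 0},
    {"dx": -0.1,"dy": 0,"dz": 0.15,"wx": 0,"wy": 0,"wz": 0,"jaw": 0},
    {"dx": -0.1,"dy": 0,"dz": 0.15,"wx": 0,"wy": 0,"wz": 0,"jaw": 0},
  ],
)

```text
time_s: 20.28
eef_pos: [0.5059, 0.1308, 0.3289]
ee_rot: [0.046, 0.705, -0.045, 0.706]
contact_force: [-0.4, -0.2, -0.2]
width: 0.0002
```

Run:
```python
from fit import *
s=ctrl.sense(); print(s['time_s'],s['eef_pos'],s['contact_force'],s['width'])
p=np.load('pose.npz')['s']; c,n=np.cos(p[2]),np.sin(p[2]); b=(p[0]-.0425*c,p[1]-.0425*n)
out=[]
for k,nm,o in [('s','scene',(280,240)),('d','side',(235,185))]:
    im=snap(nm,nm+'9.png'); I=im; a=cv2.imread('pics/%s9.png'%nm)
    out.append(cv2.resize(a[o[1]:o[1]+140,o[0]:o[0]+130],None,fx=3,fy=3,interpolation=cv2.INTER_CUBIC))
    z=out[-1].copy()
    for bx in BB:
        W=world((b[0],b[1],p[2]),bx); W[:,2]+=.0737; u=(proj(I,W)-np.array(o))*3
        for i,j in E6: cv2.line(z,tuple(int(t) for t in u[i]),tuple(int(t) for t in u[j]),(0,255,255),1,cv2.LINE_AA)
    out.append(z)
cv2.imwrite('pics/f9.png',np.hstack([out[0],out[2]])); cv2.imwrite('pics/f9o.png',np.hstack([out[1],out[3]]))
snap('wrist','w9.png')
```

```text
20.3833 [0.50794648 0.1308005  0.32786045] [-0.46365226 -0.84368362 -0.64125819] 0.0002432872608877457
```

View pics/f9.png

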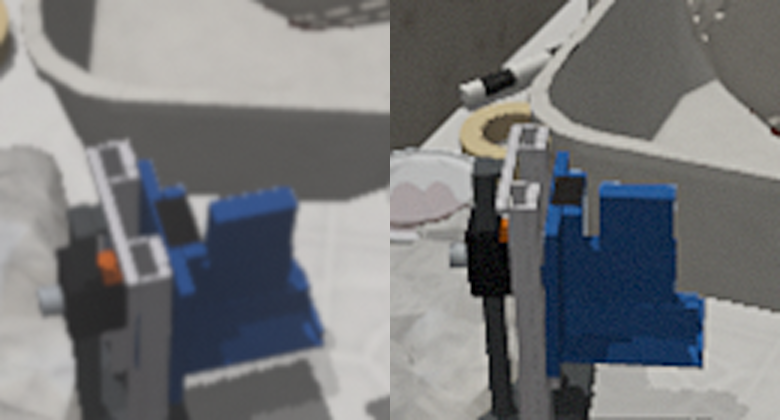

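View pics/f9o.png

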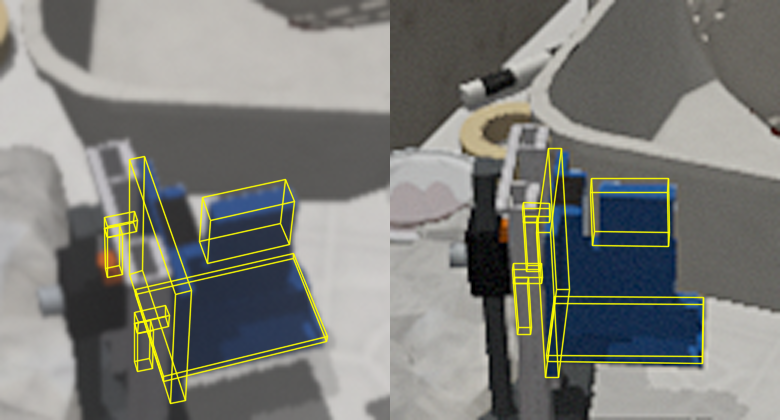

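View pics/w9.png

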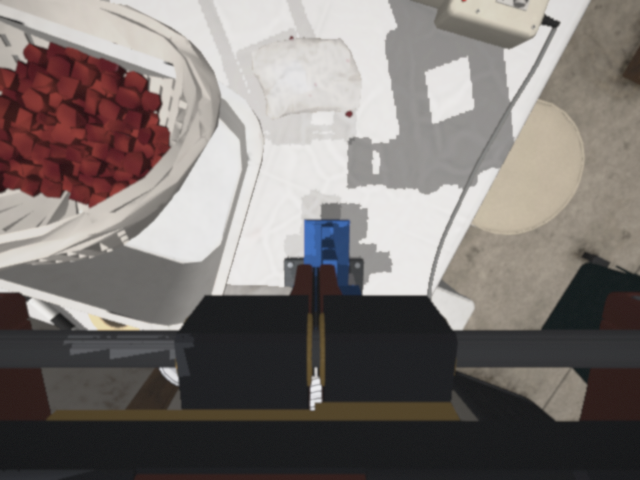

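The bracket is hanging, but its top seems to lean out slightly. I'll measure the tilt, and compare the catch with its initial picture.

Run:
```python
import cv2,numpy as np
o=[]
for f,(x,y) in [('scene0',(290,290)),('scene6',(290,290)),('scene9',(290,290))]:
    a=cv2.imread('pics/%s.png'%f); h=cv2.cvtColor(a,cv2.COLOR_BGR2HSV)[270:400,280:350]
    m=(h[...,0]>4)&(h[...,0]<16)&(h[...,1]>150)&(h[...,2]>110); ys,xs=np.nonzero(m); print(f,m.sum(),(xs.mean()+280).round(2),(ys.mean()+270).round(2),xs.min()+280,xs.max()+280,ys.min()+270,ys.max()+270)
    o.append(cv2.resize(a[310:350,295:340],None,fx=5,fy=5,interpolation=cv2.INTER_CUBIC))
cv2.imwrite('pics/catch.png',np.hstack(o))
d=cv2.imread('pics/side9.png')[225:320,285:380]; s=cv2.imread('pics/scene9.png')[280:385,310:400]
cv2.imwrite('pics/d9z.png',cv2.resize(d,None,fx=6,fy=6,interpolation=cv2.INTER_CUBIC)); cv2.imwrite('pics/s9z.png',cv2.resize(s,None,fx=5.5,fy=5.5,interpolation=cv2.INTER_CUBIC))
```

```text
scene0 29 315.55 326.86 313 318 324 330
scene6 39 315.85 327.67 313 319 324 332
scene9 34 315.71 327.18 313 319 324 332
```

View pics/catch.png

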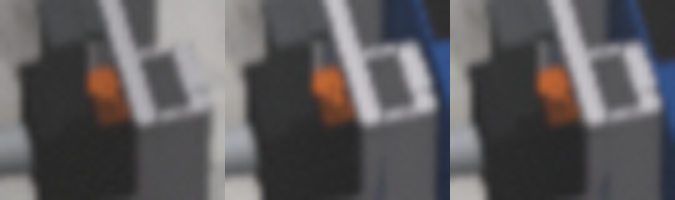

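View pics/d9z.png

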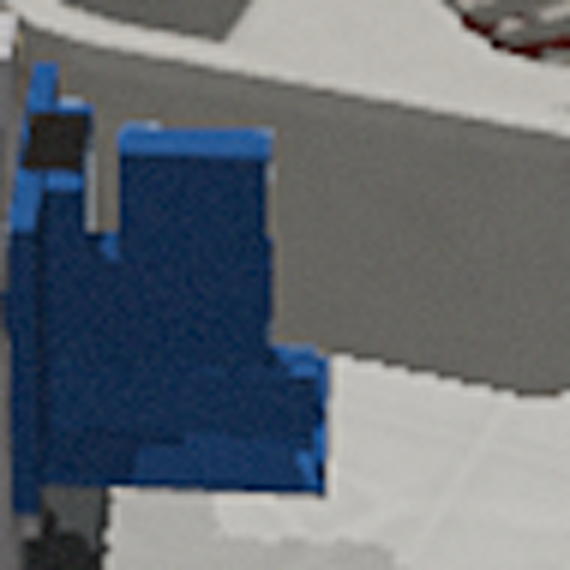

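View pics/s9z.png

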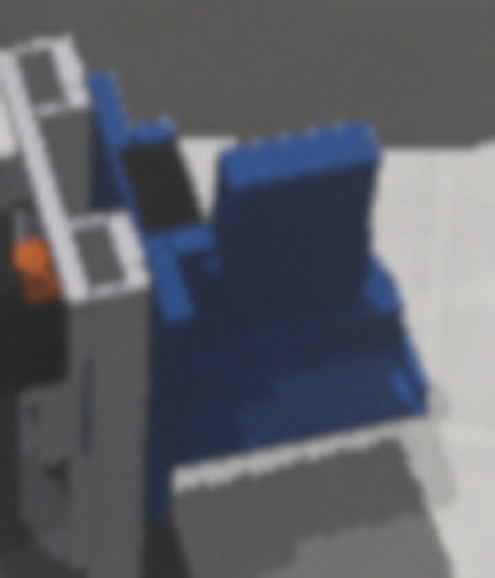

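Run:
```python
from h import *
from scipy.optimize import least_squares
from scipy.spatial.transform import Rotation as R
I={}
for n,k in [('scene','s'),('side','d')]:
    w=np.load(n+'5.npz'); I[k]={'K':w['K'],'T':w['T']}
cv={'s':(5.5,310,280),'d':(6,285,225)}
C=[('d',(57,66),(34,-42,105)),('d',(38,512),(34,42,0)),('d',(12,515),(42,42,0)),('d',(327,494),(-50,28,0)),('d',(270,157),(-30,7,108)),('d',(272,128),(-30,-7,108)),('d',(120,128),(14,-7,108)),('d',(122,157),(14,7,108)),
('s',(220,188),(14,7,108)),('s',(375,161),(-30,7,108)),('s',(375,123),(-30,-7,108)),('s',(222,152),(14,-7,108)),('s',(190,315),(34,42,105)),('s',(427,412),(-50,28,0)),('s',(170,515),(34,42,0))]
def res(p,C,q): # x,y,z,yaw,pitch,roll
    M=R.from_euler('ZYX',p[3:6]).as_matrix()
    return np.array([proj(I[k],M@(np.array(P)/1e3)+p[:3])[0]-(np.array(uv)/cv[k][0]+cv[k][1:]) for k,uv,P in C]).ravel()
for C2 in (C,[c for c in C if c[0]=='d'],[c for c in C if c[0]=='s']):
    r=least_squares(lambda p:np.r_[res(p,C2,0),(p[:3]-[.5788,.1348,.0737])/.003],[.5788,.1348,.0737,-.13,0,0],loss='soft_l1',x_scale=.01)
    print(r.x.round(4),np.abs(r.fun).mean().round(2)); print(r.fun.round(1)[:-3])
```

```text
[ 0.578   0.1328  0.0705 -0.1532 -0.0258 -0.0259] 0.65
[ 0.3 -0.8 -0.   0.9 -0.2  0.2 -0.3  0.7 -0.5  0.5 -0.5  0.5 -0.6 -0.5
 -1.6 -0.5  2.2  0.2  2.2 -0.2 -0.6 -0.7 -0.7 -0.9  0.8  0.4  0.7  0.3
  0.1 -0.7]
[ 0.5789  0.1343  0.0733 -0.1136 -0.0449 -0.0454] 0.35
[-0.1 -1.2  0.3  0.9  0.1  0.2 -0.1  0.1  0.5  0.5  0.2  0.3 -0.1 -0.6
 -0.8 -0.4]
[ 0.5794  0.1344  0.073  -0.1556 -0.0214 -0.0249] 0.62
[ 1.5  0.3  1.6 -0.1 -1.2 -0.6 -1.4 -0.7 -0.1  0.7  0.5  0.5 -0.4 -0.3]
```

Run:
```python
from h import *
ctrl.job_done(); print(ctrl.sense()['time_s'])
```

```text
the job is handed in; nothing more can be done
the job is handed in; nothing more can be done
```

The bracket is hanging by both claws in the upper slots and is pressed home. I handed the job in at about 20 s on the robot's clock. No verdict is reported.

**What I did:**
- I gripped the bracket by its rib and fed the claws into the slots without contact until the back plate met the uprights, where I read 5.5 N.
- I lowered it to the catch, let go, and pressed on the pad with shut fingers in steps of 1 mm or less.
- The push rose to about 4 N, then dropped to 0 as the catch snapped.
- I then felt a hard seat, 5 N at a bracket height of about 74 mm. At 36 N the lock would break; the highest readings were 5.5 N and 5 N, each taken at the end of a call.

**Last checks:**
- **Catch:** in the scene camera it looks the same as at the start, so it appears fully out.
- **Position:** the camera fit with both views puts the bracket within about 3 mm of where it should hang.
- **Tilt:** the camera fits don't agree on this. I read 0.02 to 0.045 rad in pitch, plus a roll of similar size that is uncertain. If both are real, the lean is 0.03 to 0.065 rad, inside the 0.08 limit but not by much. That fits the 2 mm of play at the claws, so I left it.
- **Clearance:** the arm was clear of everything. I did not re-measure the cup, tape and marker, but the arm never came near them.

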